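# Clamp the glued divider onto the pan-lid rack

## Robot

A 7-joint arm with a two-finger parallel gripper is mounted at the origin on a cart in front of the work surface, level with it; the furniture and walls round the work are solid. World frame = base frame: x ahead of the robot, y to its left, z up, the work surface at z = 0. Lengths are in m, angles in rad, forces in N, time in s.
With the tool pointing down it reaches from about 0.35 to 0.9 m from the base axis. Payload 8.1 kg.
Tool frame: the origin (TCP) lies midway between the tips of the shut fingers; the grasp point (between the pads) lies 19 mm behind it; z points along the fingers, x is the direction in which the jaws open and shut, and the axes are right-handed (so a half turn about z gives the same grasp; the last joint's range is limited). The gripper opens to 92 mm and grips with 3 to 60 N. Pads are 19 mm wide; open, the fingers measure 130 mm over their backs; the gripper's body (75 mm by 190 mm) begins 47 mm behind the grasp point.
Start: joints at [1.2, 0.434, 0.025, 1.573, -0.012, 1.134, -0.075], TCP at [0.165, -0.603, 0.227] pointing down, gripper open.
Joint ranges: [-2.62, 2.62], [-0.44, 2.09], [-1.27, 1.32], [0.08, 2.57], [-1.32, 4.46], [0.12, 2], [-2.74, 2.74]. Speed limits (rad/s): [2.22, 2.22, 3.01, 3.01, 3.14, 3.14, 3.14].

## Interface

Orientations are given as a unit quaternion [x, y, z, w].
In Python, from workcell import sensors, eyes, bot gives the robot as it stands.
- The arm moves only by the tool play_rows, never from a script. Its argument "motion" is text: rows parted by semicolons, each of 7 numbers parted by spaces: the turn, a rotation vector about the tool's x, y, z in degrees, then the shift along the tool's x, y, z in mm, then the opening in per cent of the stroke, from 0 (shut) to 100 (fully open). A call has 1 to 8 rows; each row is the pose to reach, as a shift and turn from the pose commanded when the call began, along the tool's axes at that moment; what a row does not reach only later rows make up. A row lasts 1/12 s, in which the tool goes at most 41.7 mm and 7.16 degrees, less where a joint would pass 70% of its speed; a pose out of reach is approached as far as the arm can. A call with a gripper value outside its range is refused whole. The fingers move at their own pace and stop on an object; "force" is the grip in N (left out, the last holds). Time passes only in rows, so rows that repeat a pose let the fingers close. It gives the time, the measured TCP pose, the force and the opening at its end, in the units of the state.
- sensors.sense(): the state, without advancing time (a new reading comes with each control period).
- eyes.grab_frame(name): name is "scene" or "top" or "wrist"; returns a dict with "image" (400x640x3 uint8, blue, green, red), "K" (3x3 intrinsics, pixels), "D" ([k1, k2, p1, p2, k3] as OpenCV has them; the pictures are not rectified), "R" (3x3) and "t" (3): a world point X has camera coordinates R X + t. Camera axes: x right, y down, z forward; pixel columns grow to the right and rows downward; lengths in m; the calibration is good to about 2 mm. A picture is of the moment at which its call begins. There is no depth.
- bot.hand_in(): hands the job in, once; it reports no verdict.
The state is a dict: "time_s": time; "q": joint angles; "joint_vel": joint speeds; "joint_torque": joint torques, N m; "position": TCP position; "tcp_rot": TCP orientation; "ft_force": force on the tool from outside, world axes, zero at the start; "wrist_torque": the same for the moment, N m; "grip_width": finger opening in m.
Only numpy, scipy, OpenCV 4.12 (cv2) and the standard library are available. Lean on these libraries where they do the work, as an engineer would, in place of code of your own. Each camera call takes 0.05 s, during which the arm holds its last target.

## Task

The loose wooden divider of the pan-lid rack has glue in its foot: hang it astride the bare end of the rack's rail, on the pale patch between the jaws of the one-hand clamp that lies ready there, pressed fully home, and let go of it. Then work the clamp by its trigger alone, squeezing it right up and letting it spring right out again, until both jaws nip the divider's foot. Finish still holding that last squeeze on the trigger, firm but gentle so that the wood is not crushed, and leave the glue bottle, the mug and the roll of tape where they are.

Things in the scene. Friction and masses are not known exactly. Their poses are not given: they have to be found in the camera images.
- divider: Loose divider of plain brown wood, 110 g, starts upright on the worktop. Its foot is an upside-down U, 38 mm along x, 26 mm along y, 31 mm high: two legs 8 mm thick, 20 mm high, and a 22 mm slot between them that runs along y, open below, edges chamfered 4 mm. Origin: middle of the legs' underside; z up; the same after a half turn about z
- divider_top (a point): top of the divider's paddle, 100 mm above its underside. The flat paddle stands on the foot, 12 mm thick along the divider's y and 42 mm wide along its x, with a round top: pinch it there across its 12 mm
- divider_slot (a point): middle of the roof of the divider's slot, 20 mm above its underside; it rests on the rail's top (point rack_seat) when the divider is fully home
- rack: Pan-lid rack of plain brown wood, 0.9 kg, loose on the worktop: a level rail along its y from -17 to 285 mm, on cross feet 130 mm long at y = 95 and 262 mm. Three fixed dividers like the loose one sit on it at y = 85, 170, 255 mm, tops 114 mm up; the fourth place, at the rail's free end, is bare, a paler patch. Origin: on the worktop under that bare place; z up
- rack_seat (a point): middle of the bare place on top of the rail, 34 mm above the worktop; axes as the rack's. The rail is 18 mm thick (x) and 24 mm high (underside 10 mm above the worktop), top edges chamfered 3 mm
- clamp: One-hand ratchet bar clamp, grey with black trigger and toothed steel bar, 0.56 kg, 28 mm high, loose on its side on the worktop. x: along the bar from near jaw to far jaw, across the rail; the jaws reach 78 mm to +y, round the rail's end; grip and trigger reach 124 mm to -y. Origin: on the worktop under the bar's middle line, in the plane of the near jaw's face
- clamp_grip (a point): middle between grip and trigger, clamp x = -24, y = -65, z = 14 mm. There, from above, fingers closing along the clamp's x take the grip's back (x = -56 mm) and the trigger's front (x = +8 mm out, -20 mm squeezed): 64 mm out, 36 mm right up. Both fill z = 3 to 25 mm. As fingers close evenly the clamp slides along x by up to 14 mm; open well past 64 mm to free the trigger
- near_jaw: near jaw's rubber pad, fixed to the grip: 40 mm along y, 23 mm high. Origin: middle of its face, at clamp x = 0, y = 50, z = 14.5 mm; presses towards +x. Starts 8 to 12 mm short of where the foot will be; the clamp (held back by about 3 N of friction, the rack by 6 N) may be slid until this pad touches the foot before pumping
- far_jaw: far jaw's rubber pad at the end of the bar, same size. Origin: middle of its face, which looks to -x. The opening between the jaws is 100 mm less the value of clamp_bar, so they meet the 38 mm foot at about 62 mm
- clamp_bar (a joint): slide of the toothed bar through the housing, 0 to 0.070 m, grows as the far jaw comes nearer; starts at 0.030 to 0.042; friction of 4 N keeps it where it is. Move it with the trigger only
- clamp_trigger (a joint): 0 (out) to 0.33 rad (squeezed right up); turns about a pin at clamp x = -13, y = 15 mm; its spring takes 4 N at the fingers to start, 6 N at the end. Its pawl takes the bar along from 0.1 to 0.2 rad on: each full squeeze and full release (below 0.03 rad) brings the far jaw 9 mm nearer, the first perhaps less; a half release gains nothing
- trigger_grip: black finger piece of the trigger, 22 mm high, 70 mm long. Origin: on its bulged front, 80 mm from the trigger's pin. Once the jaws have met, clamp_bar grows no more and the trigger mostly stops before 0.30 rad; the jaws then press with about 1.4 times the fingers' force less 10 N: 13 to 30 N of squeeze is good, below 11 N is too slack and above 42 N crushes the wood
- glue_bottle: white bottle of wood glue, 42 mm across, 135 mm high, a bystander. Origin: middle of its underside
- tea_mug: two-tone mug, 90 mm across, 105 mm high, a bystander. Origin: middle of its underside
- roll_of_tape: roll of brown tape lying flat, 92 mm across, 48 mm high, a bystander. Origin: middle of its underside
Things that resemble listed ones, but are neither listed nor needed, are in the scene too. Several things have the shape of the divider; the one meant has the colours described above.

How it is judged:
On the way, in this order (a step that is already met when the one before it is completed fails the run):
1. the divider sits astride the bare end of the rail, fully home, and is let go (x of divider_slot in the frame of rack_seat between -0.005 and 0.005 m and y of divider_slot in the frame of rack_seat between -0.012 and 0.012 m and z of divider_slot in the frame of rack_seat between -0.003 and 0.003 m and angle between the y axis of divider and the y axis of rack, either way round below 0.2 rad and angle between divider's own z axis and vertical below 0.1 rad and angle between rack's own z axis and vertical below 0.06 rad and contact force between each of the arm, the fingers and divider below 0.1 N), for 0.3 s.
2. pumped by the trigger, both jaws nip the divider's foot (x of divider_slot in the frame of rack_seat between -0.005 and 0.005 m and y of divider_slot in the frame of rack_seat between -0.012 and 0.012 m and z of divider_slot in the frame of rack_seat between -0.003 and 0.003 m and angle between the y axis of divider and the y axis of rack, either way round below 0.2 rad and angle between divider's own z axis and vertical below 0.1 rad and angle between rack's own z axis and vertical below 0.06 rad and contact force between near_jaw and divider between 4 and 50 N and contact force between far_jaw and divider between 4 and 50 N and contact force between the fingers and trigger_grip above 3 N and value of joint clamp_trigger above 0.04 rad), for 0.3 s.
At the end, for the whole second after the job is handed in: Divider at rest and untouched astride the pale patch (12 mm along the rail, 5 mm across, seated within 3 mm, turned under 0.2 rad, upright within 0.1 rad), rack level; each jaw presses it with 4 to 50 N while the fingers still squeeze the trigger (over 3 N, past 0.04 rad) (all of step 2 and contact force between each of the arm, the fingers and divider below 0.1 N and linear speed of divider below 0.01 m/s and velocity of joint clamp_bar below 0.005 m/s); the arm keeps its last pose, push and grip.
It fails at once if the wood is crushed: a jaw presses the divider with more than 50 N (contact force between any of near_jaw, far_jaw and divider above 50 N).
It fails at once if the far jaw is pushed by the robot instead of being pumped along by the trigger (contact force between any of the arm, the fingers and far_jaw above 3 N).
It fails at once if a bystander is moved (distance of any of glue_bottle, tea_mug, roll_of_tape from where it was at the start of the episode above 0.03 m).
It also fails if it takes over 72 s, if anything falls off the work surface, if the arm or the gripper's body presses on something with over 40 N, if the wrist force passes 120 N, or if a joint passes its speed limit or range.

## Working session

There is one attempt and no reset: what is moved stays moved. The work goes in short steps, Python scripts to look and compute and a tool call to move; the robot and the scene stay as the last step left them, time stands still between calls to the robot, and variables do not carry over. Pictures are saved under pics/ and viewed, and the job is handed in when it is done.

Besides the shell and the picture viewer there is one more tool, called after "Emit:" as name(argument=value, ...) on one line, values as JSON. play_rows: Moves the arm, as the interface text tells. Its arguments: {"type":"object","properties":{"motion":{"type":"string"},"force":{"type":"number"}},"required":["motion"]}

```bash
mkdir -p pics; ls
python3 - <<'E'
from workcell import sensors, eyes, bot
import cv2
s=sensors.sense()
print(s)
for n in ["scene","top","wrist"]:
    f=eyes.grab_frame(n); cv2.imwrite(f"pics/{n}0.png",f["image"]); 
    import numpy as np
    np.savez(f"pics/{n}0.npz",**f)
    print(n,f["K"],f["D"],f["R"],f["t"])
E
```

```text
pics
{'time_s': 0.0, 'q': array([ 1.20037366,  0.43518686,  0.02500406,  1.57408524, -0.01158388,
        1.13401981, -0.07510472]), 'joint_vel': array([-6.78864290e-04, -1.52454456e-04, -7.50071919e-04,  1.75450605e-05,
       -3.18161208e-04,  1.72877899e-03,  3.97604800e-04]), 'joint_torque': array([-1.52838138e-04, -6.67858243e+01,  9.84452069e-01, -3.14456141e+01,
       -6.06998219e-02,  4.28040465e-02,  1.64003327e-04]), 'position': array([ 0.16518194, -0.60224675,  0.22597238]), 'tcp_rot': array([ 7.95153830e-01, -6.06407274e-01, -6.65385432e-04, -4.01785154e-04]), 'ft_force': array([-0.94333688,  0.14611307,  0.73539235]), 'wrist_torque': array([-0.01708088,  0.01068406, -0.03072623]), 'grip_width': 0.09187292039556834}
scene [[369.28437003   0.         323.90106908]
 [  0.         369.28437003 203.00359687]
 [  0.           0.           1.        ]] [-0.00683304  0.          0.          0.          0.        ] [[-0.72390125 -0.68984307  0.00913873]
 [-0.2988437   0.30160371 -0.90538812]
 [ 0.62181945 -0.65814264 -0.42448656]] [0.36397179 0.22244359 0.7957242 ]
top [[423.03144065   0.         322.05654085]
 [  0.         423.03144065 197.79894242]
 [  0.           0.           1.        ]] [-0.00070705  0.          0.          0.          0.        ] [[ 0.41923445 -0.90786375 -0.00508821]
 [-0.87373433 -0.40193891 -0.2739223 ]
 [ 0.24663898  0.11928342 -0.96173836]] [-0.21375405  0.4649515   1.3003477 ]
wrist [[300.05651458   0.         317.74050878]
 [  0.         300.05651458 200.6142094 ]
 [  0.           0.           1.        ]] [-0.02149008  0.          0.          0.          0.        ] [[ 0.26553235 -0.96410019 -0.00184312]
 [-0.9325264  -0.25732063  0.25333893]
 [-0.24471838 -0.06555092 -0.96737583]] [-0.62374022 -0.03228186  0.38876985]
```

View pics/scene0.png

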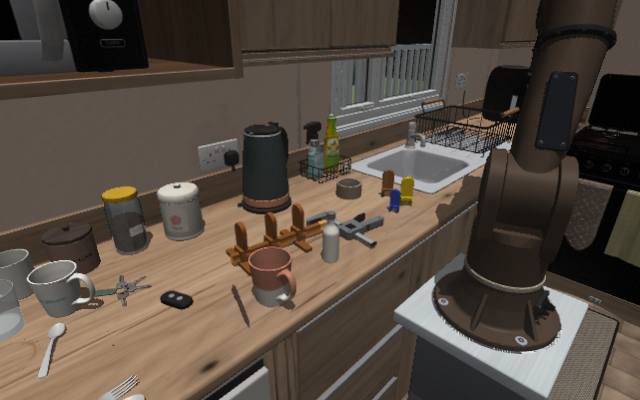

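View pics/top0.png

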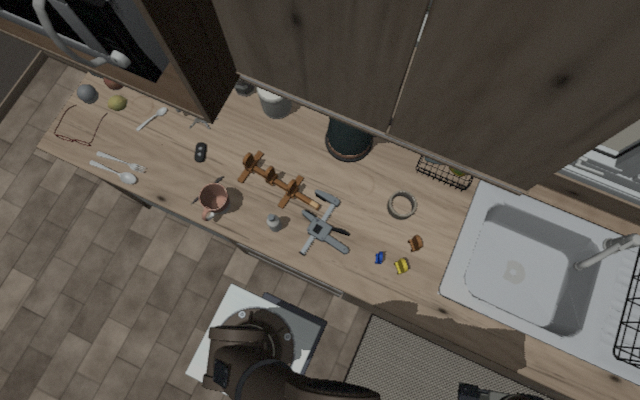

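View pics/wrist0.png

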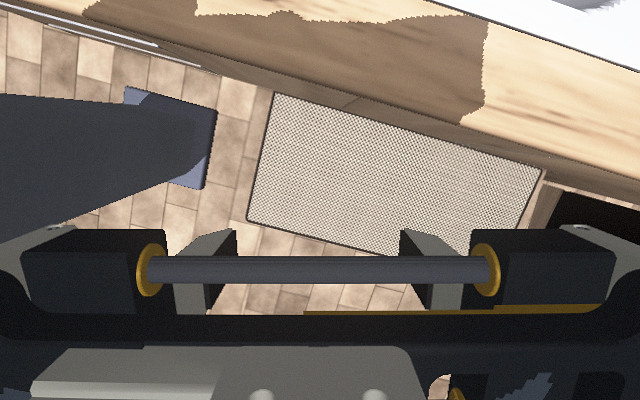

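Candidates for the divider in the top view: brown (416,243), yellow (402,267) and blue (380,257), plus the three fixed brown ones on the rack at about (252,165), (270,175) and (292,190). By the description, the loose plain brown one at (416,243) is the one meant. I'll check it in a close crop.

Run:
```python
import cv2,numpy as np
a=cv2.imread("pics/top0.png"); s=cv2.imread("pics/scene0.png")
c1=cv2.resize(a[140:290,230:440],(800,571),interpolation=cv2.INTER_CUBIC)
cv2.imwrite("pics/c1.png",c1)
c2=cv2.resize(s[155:275,220:430],(798,456),interpolation=cv2.INTER_CUBIC)
cv2.imwrite("pics/c2.png",c2)
```

```text
(no output)
```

View pics/c1.png

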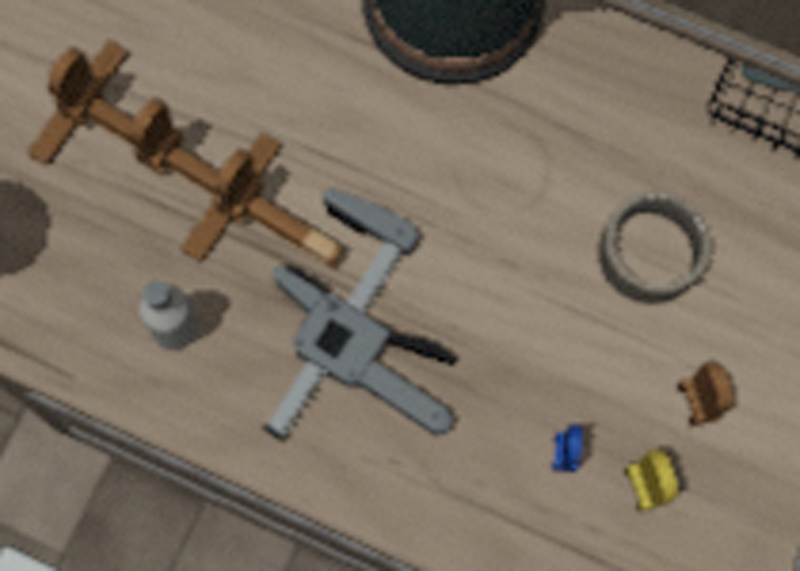

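View pics/c2.png

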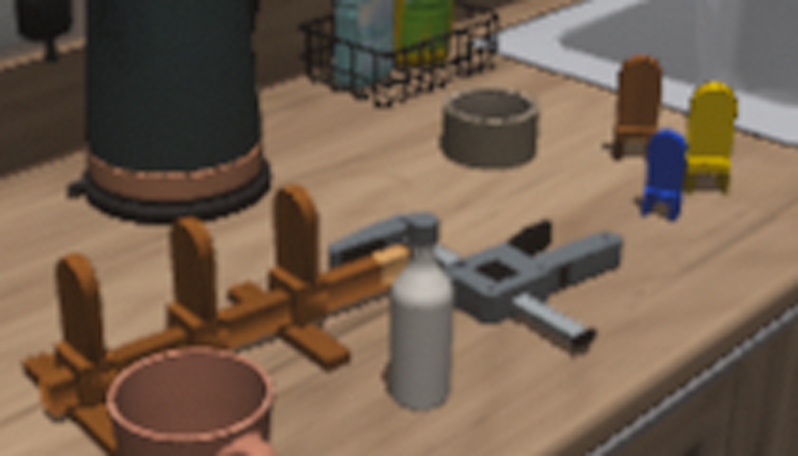

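The crop shows the loose brown divider standing at full-image (416,243), with a brown paddle on a brown foot. The yellow and blue copies stand lower left. The rack's pale patch is near (314,204), between the clamp jaws. Next I'll measure.

```bash
cat > h.py <<'E'
import numpy as np, cv2
from scipy.spatial.transform import Rotation as Rot
def ray(f,uv):
    p=cv2.undistortPoints(np.array([[uv]],float),f["K"],f["D"])[0,0]
    d=f["R"].T@np.array([p[0],p[1],1.]); o=-f["R"].T@f["t"]; return o,d/np.linalg.norm(d)
def onz(f,uv,z):
    o,d=ray(f,uv); return o+d*(z-o[2])/d[2]
def tri(f1,u1,f2,u2):
    o1,d1=ray(f1,u1);o2,d2=ray(f2,u2)
    A=np.stack([d1,-d2],1); s=np.linalg.lstsq(A,o2-o1,rcond=None)[0]
    a=o1+s[0]*d1;b=o2+s[1]*d2; return (a+b)/2,np.linalg.norm(a-b)
def proj(f,X):
    X=np.atleast_2d(np.array(X,float)); rv=cv2.Rodrigues(f["R"])[0]
    return cv2.projectPoints(X,rv,f["t"],f["K"],f["D"])[0][:,0]
def load(n): return dict(np.load(f"pics/{n}.npz"))
def blobs(img,lo,hi,mina=15):
    m=cv2.inRange(cv2.cvtColor(img,cv2.COLOR_BGR2HSV),lo,hi)
    n,l,st,c=cv2.connectedComponentsWithStats(m)
    return [(i,st[i],c[i]) for i in range(1,n) if st[i][4]>=mina],l
E
python3 - <<'E'
from h import *
t=load("top0"); s=load("scene0")
np.set_printoptions(precision=4,suppress=True)
k=lambda x,y:(x/3.81+230,y/3.81+140)   # c1
q=lambda x,y:(x/3.8+220,y/3.8+155)
print("top of divider", tri(t,k(718,372),s,q(640,58)))
print("bar near end top", onz(t,k(278,428),0.026), "far corner", onz(t,k(405,240),.026))
P=lambda n,u,z:print(n,onz(t,k(*u),z))
P("patch center",(322,244),.034)
P("rail axis at fixed3 base",(262,208),.034)
P("rail end",(338,256),.034)
P("grip end",(438,425),.028)
P("trigger end",(452,357),.025)
P("nearjaw tip",(282,272),.028)
P("farjaw tip",(330,195),.028)
P("bottle",(160,297),.135)
P("mug",((214-230)*3.81,(199-140)*3.81),.105)
P("tape",(655,240),.048)
P("yellow top",(660,475),.1);P("blue",(570,445),.06)
for n,c in (("d1",(72,68)),("d2",(153,120)),("d3",(238,170))): P(n,c,.114)
print("hsv top",cv2.cvtColor(t["image"],cv2.COLOR_BGR2HSV)[240:247,414:420].tolist()[3])
E
```

```text
top of divider (array([ 0.5089, -0.3264,  0.0959]), np.float64(0.00654735241832936))
bar near end top [ 0.3311 -0.0153  0.026 ] far corner [ 0.525 -0.045  0.026]
patch center [0.4898 0.0178 0.034 ]
rail axis at fixed3 base [0.4973 0.0789 0.034 ]
rail end [0.4859 0.0008 0.034 ]
grip end [ 0.3894 -0.1365  0.028 ]
trigger end [ 0.4479 -0.1237  0.025 ]
nearjaw tip [0.4541 0.0394 0.028 ]
farjaw tip [0.5343 0.0311 0.028 ]
bottle [0.3732 0.1023 0.135 ]
mug [0.3565 0.3009 0.105 ]
tape [ 0.6085 -0.2408  0.048 ]
yellow top [ 0.415  -0.3126  0.1   ]
blue [ 0.4144 -0.2416  0.06  ]
d1 [0.5218 0.2622 0.114 ]
d2 [0.5089 0.1797 0.114 ]
d3 [0.4992 0.0966 0.114 ]
hsv top [[12, 134, 61], [18, 188, 53], [12, 151, 59], [13, 150, 56], [13, 145, 93], [14, 139, 119]]
```

Emit:
play_rows(motion="0 0 0 -20 -35 -10 100;0 0 0 -40 -70 -20 100;0 0 0 -60 -105 -30 100;0 0 0 -80 -140 -40 100;0 0 0 -100 -175 -50 100;0 0 0 -120 -210 -60 100;0 0 0 -140 -245 -70 100;0 0 0 -160 -280 -75 100")

```text
time_s: 0.82
position: [0.3943, -0.3729, 0.3029]
tcp_rot: [0.795, -0.606, 0.001, 0.0]
ft_force: [0.9, -1.5, 0.2]
grip_width: 0.0919
```

Emit:
play_rows(motion="0 0 0 -10 -30 0 100;0 0 0 -27 -67 0 100;0 0 0 -27 -67 0 100")

```text
time_s: 1.07
position: [0.4569, -0.3231, 0.3016]
tcp_rot: [0.798, -0.602, 0.0, -0.002]
ft_force: [0.7, 0.9, -0.9]
grip_width: 0.0918
```

```bash
cat > snap.py <<'E'
import sys
from h import *
from workcell import sensors, eyes
cam,name=sys.argv[1:3]
s=sensors.sense(); f=eyes.grab_frame(cam); np.savez(f"pics/{name}.npz",**f); cv2.imwrite(f"pics/{name}.png",f["image"])
np.set_printoptions(precision=4,suppress=True)
print(s["time_s"],s["position"],Rot.from_quat(s["tcp_rot"]).as_matrix()[:,0],s["tcp_rot"],s["grip_width"],s["ft_force"])
E
python3 snap.py wrist w1
```

```text
1.0667 [ 0.4569 -0.3231  0.3016] [ 0.2748 -0.9615 -0.0027] [ 0.7984 -0.6022  0.0002 -0.0024] 0.09176730349398883 [ 0.7447  0.8655 -0.949 ]
```

View pics/w1.png

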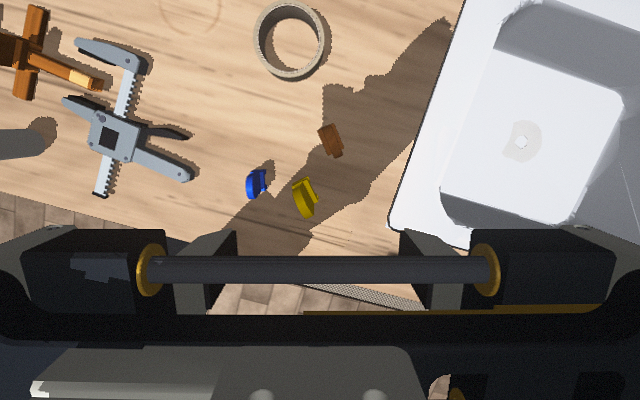

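Run:
```python
import cv2
a=cv2.imread("pics/w1.png")
cv2.imwrite("pics/w1a.png",cv2.resize(a[110:220,235:355],(655,600),interpolation=cv2.INTER_CUBIC))
cv2.imwrite("pics/w1b.png",cv2.resize(a[0:210,0:210],(600,600),interpolation=cv2.INTER_CUBIC))
```

```text
(no output)
```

View pics/w1a.png

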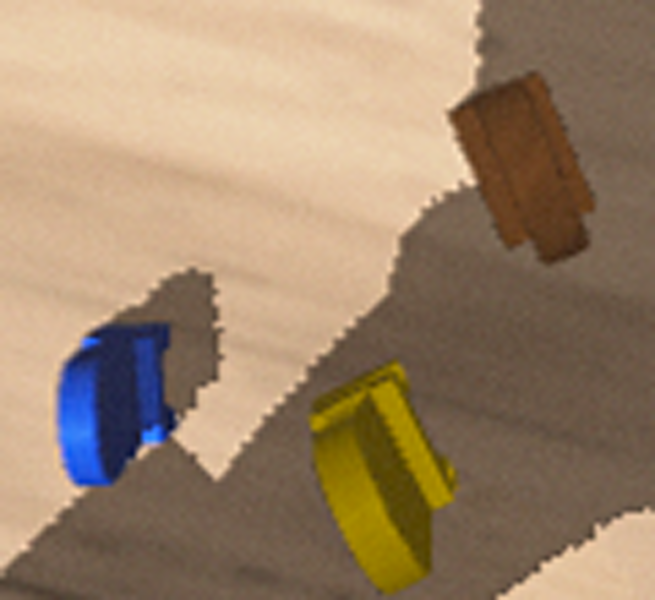

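View pics/w1b.png

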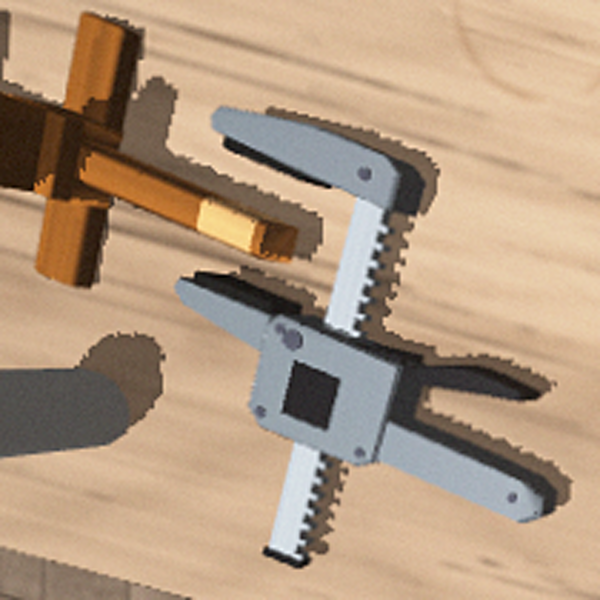

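Run:
```python
from h import *
np.set_printoptions(precision=4,suppress=True)
f=load("w1"); a=lambda x,y:(x/5.455+235,y/5.455+110); b=lambda x,y:(x/2.857,y/2.857)
F=np.array([onz(f,a(*p),.031) for p in [(450,112),(540,75),(595,208),(515,248)]])
print(F,F.mean(0)); print("edges",np.linalg.norm(np.diff(np.vstack([F,F[:1]]),axis=0),axis=1))
lx=(F[2]-F[1]+F[3]-F[0])[:2]; print("long dir",lx/np.linalg.norm(lx), np.degrees(np.arctan2(lx[1],lx[0])))
P=lambda n,u,z:print(n,onz(f,b(*u),z)[:2])
P("bar near end L",(268,550),.024);P("bar near R",(303,562),.024)
P("bar L far",(357,200),.024);P("bar L@house",(327,325),.024);P("barL below house",(290,455),.024)
P("patchTL",(203,198),.034);P("patchTR",(265,214),.034);P("patchBR",(252,254),.034);P("patchBL",(197,230),.034)
P("railtop L",(97,152),.034)
P("rail end bottomright",(290,258),.012)
P("nearjaw tip",(178,285),.028);P("farjaw tip",(213,125),.028);P("far jaw pad end",(225,142),.028)
P("far jaw corner",(395,215),.028); P("housing TL",(270,318),.028); P("house TR",(402,360),.028);P("house BL",(252,420),.028);P("house BR",(380,465),.028)
P("trigger tip",(548,388),.025);P("trigger root",(425,372),.025);P("grip end",(528,520),.028); P("grip back root",(380,462),.028)
P("pad near upper tip", (192,272),.026);P("pad near right end",(300,312),.026)
P("pad far l",(225,147),.026);P("pad far r",(328,185),.026)
```

```text
[[ 0.512  -0.3057  0.031 ]
 [ 0.5271 -0.3251  0.031 ]
 [ 0.4991 -0.3484  0.031 ]
 [ 0.4835 -0.3315  0.031 ]] [ 0.5054 -0.3277  0.031 ]
edges [0.0246 0.0364 0.023  0.0384]
long dir [-0.7555 -0.6552] -139.0665577562855
bar near end L [ 0.3323 -0.0062]
bar near R [ 0.331  -0.0251]
bar L far [ 0.5178 -0.0307]
bar L@house [ 0.456  -0.0236]
barL below house [ 0.3861 -0.0125]
patchTL [0.4994 0.0344]
patchTR [0.5001 0.0048]
patchBR [0.4804 0.009 ]
patchBL [0.4843 0.036 ]
railtop L [0.5065 0.0857]
rail end bottomright [0.4815 0.0063]
nearjaw tip [0.4556 0.0478]
farjaw tip [0.5327 0.0376]
far jaw pad end [0.5267 0.0312]
far jaw corner [ 0.516  -0.0518]
housing TL [0.4523 0.0017]
house TR [ 0.4499 -0.0645]
house BL [0.3998 0.0056]
house BR [ 0.395  -0.0607]
trigger tip [ 0.4558 -0.1357]
trigger root [ 0.4468 -0.0748]
grip end [ 0.3877 -0.1387]
grip back root [ 0.3965 -0.0605]
pad near upper tip [0.4633 0.0431]
pad near right end [ 0.4588 -0.0111]
pad far l [0.5246 0.0326]
pad far r [ 0.5208 -0.0175]
```

The wrist view gives the foot as 38×25 mm (expected 38×26) centred at (0.505,-0.328), with its long axis at 41°. Next I'll move above it with the jaws across the 12 mm.

Emit:
play_rows(motion="0 0 -6 4 -11 35 60;0 0 -12 8 -22 70 60;0 0 -18 13 -33 110 60;0 0 -25 18 -45 150 60;0 0 -25 18 -45 150 60;0 0 -25 18 -45 150 60")

```text
time_s: 1.62
position: [0.4968, -0.3359, 0.1497]
tcp_rot: [0.907, -0.421, -0.003, -0.0]
ft_force: [1.1, -0.2, 0.4]
grip_width: 0.0575
```

```bash
python3 snap.py wrist w2
```

```text
1.6167 [ 0.4968 -0.3359  0.1497] [ 0.645  -0.7641 -0.0052] [ 0.9069 -0.4213 -0.0027 -0.0003] 0.05745431065842816 [ 1.1135 -0.2214  0.3597]
```

View pics/w2.png

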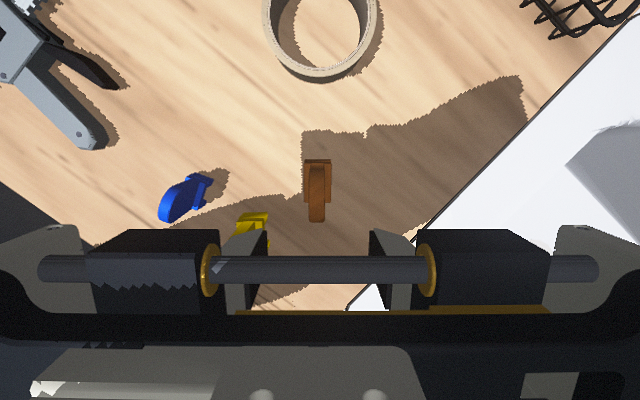

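The jaws line up with the paddle: its axis is at column 317, midway between the fingers, and it stands straight in the view. I'll check the centre once more and then descend.

Run:
```python
from h import *
np.set_printoptions(precision=4,suppress=True)
f=load("w2")
for u,z in [((304,160),.031),((330,160),.031),((331,201),.031),((304,203),.031),((317,163),.08),((317,222),.079)]: print(u,onz(f,u,z))
```

```text
(304, 160) [ 0.5142 -0.3034  0.031 ]
(330, 160) [ 0.5296 -0.3216  0.031 ]
(331, 201) [ 0.5008 -0.3478  0.031 ]
(304, 203) [ 0.4827 -0.3294  0.031 ]
(317, 163) [ 0.525  -0.3103  0.08  ]
(317, 222) [ 0.4889 -0.3409  0.079 ]
```

Emit:
play_rows(motion="0 0 0 0 -12 10 60;0 0 0 0 -12 30 60;0 0 0 0 -12 55 60;0 0 0 0 -12 80 60;0 0 0 0 -12 92 60;0 0 0 0 -12 92 60")

```text
time_s: 2.17
position: [0.5072, -0.3276, 0.0587]
tcp_rot: [0.907, -0.42, -0.001, 0.0]
ft_force: [-0.9, 0.2, -0.2]
grip_width: 0.0552
```

Emit:
play_rows(motion="0 0 0 0 0 0 0;0 0 0 0 0 0 0;0 0 0 0 0 0 0;0 0 0 0 0 0 0;0 0 0 0 0 0 0;0 0 0 0 0 0 0", force=25)

```text
time_s: 2.67
position: [0.5081, -0.3285, 0.0603]
tcp_rot: [0.907, -0.42, 0.0, 0.0]
ft_force: [-0.1, 0.3, -0.8]
grip_width: 0.0201
```

Emit:
play_rows(motion="0 0 0 0 0 -30 0;0 0 0 0 0 -60 0;0 0 0 0 0 -90 0;0 0 0 0 0 -120 0;0 0 0 0 0 -120 0")

```text
time_s: 3.08
position: [0.5107, -0.3296, 0.186]
tcp_rot: [0.908, -0.42, 0.005, 0.0]
ft_force: [1.1, 0.1, -0.8]
grip_width: 0.012
```

```bash
python3 snap.py wrist w3
```

```text
3.0833 [ 0.5107 -0.3296  0.186 ] [ 0.6472 -0.7623  0.0086] [ 0.9075 -0.42    0.0046  0.0003] 0.012000248442378443 [ 1.1152  0.0854 -0.7724]
```

View pics/w3.png

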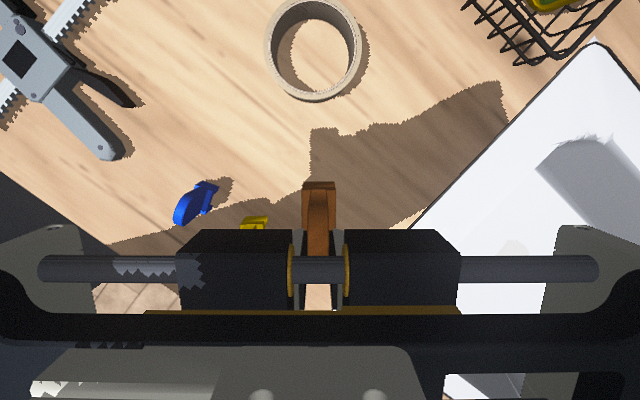

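Run:
```python
from h import *
f=load("w3"); 
cv2.imwrite("pics/w3a.png",cv2.resize(f["image"][160:320,240:400],(600,600),interpolation=cv2.INTER_CUBIC))
from workcell import sensors
s=sensors.sense(); T=Rot.from_quat(s["tcp_rot"]).as_matrix(); p=s["position"]
# tool y: away/back; foot far side at tool y=-19
for d in (-.02,0,.02):
  for zz in (.031,0.):
    z=.0600-zz+d
    print(d,zz,[proj(f,p+T@np.array([sx*.013,-.019,z]))[0].round(1).tolist() for sx in (-1,1)])
```

```text
-0.02 0.031 [[294.5, 209.6], [338.8, 209.6]]
-0.02 0.0 [[297.7, 196.9], [335.6, 196.9]]
0 0.031 [[296.7, 201.0], [336.6, 201.0]]
0 0.0 [[299.4, 190.5], [334.0, 190.5]]
0.02 0.031 [[298.5, 193.9], [334.9, 193.9]]
0.02 0.0 [[300.8, 185.1], [332.7, 185.2]]
```

View pics/w3a.png

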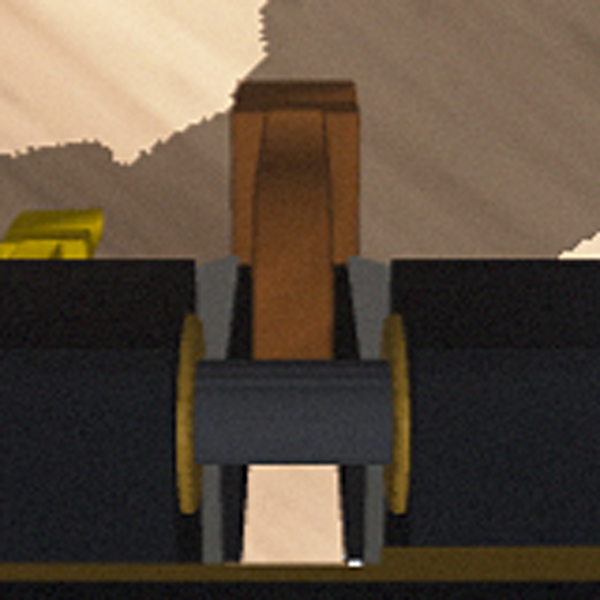

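The foot sits about 32 mm lower than planned. The fingers were still closing when the lift began, so only their tips hold the paddle's top. I'll set it back down and regrasp lower.

Emit:
play_rows(motion="0 0 0 0 0 30 0;0 0 0 0 0 60 0;0 0 0 0 0 80 0;0 0 0 0 0 84 0;0 0 0 0 0 88 0;0 0 0 0 0 88 0")

```text
time_s: 3.63
position: [0.5077, -0.3286, 0.0919]
tcp_rot: [0.907, -0.42, -0.0, 0.0]
ft_force: [0.6, -0.2, -0.7]
grip_width: 0.0119
```

Emit:
play_rows(motion="0 0 0 0 0 2 0;0 0 0 0 0 4 0;0 0 0 0 0 4 0")

```text
time_s: 3.88
position: [0.5098, -0.3297, 0.091]
tcp_rot: [0.907, -0.42, 0.003, 0.0]
ft_force: [-3.5, 1.0, 20.5]
grip_width: 0.0117
```

Emit:
play_rows(motion="0 0 0 0 0 -2 50;0 0 0 0 0 -2 50;0 0 0 0 0 -2 50;0 0 0 0 0 -2 50")

```text
time_s: 4.22
position: [0.5078, -0.3282, 0.0897]
tcp_rot: [0.908, -0.42, -0.0, -0.0]
ft_force: [-0.0, -0.5, -0.5]
grip_width: 0.0336
```

```bash
python3 snap.py wrist w4;python3 - <<'E'
import cv2
a=cv2.imread("pics/w4.png")
cv2.imwrite("pics/w4a.png",cv2.resize(a[120:320,200:440],(720,600),interpolation=cv2.INTER_CUBIC))
E
```

```text
4.2167 [ 0.5078 -0.3282  0.0897] [ 0.6474 -0.7622 -0.0001] [ 0.9076 -0.4199 -0.0001 -0.    ] 0.03361998606267854 [-0.0294 -0.4606 -0.5487]
```

View pics/w4a.png

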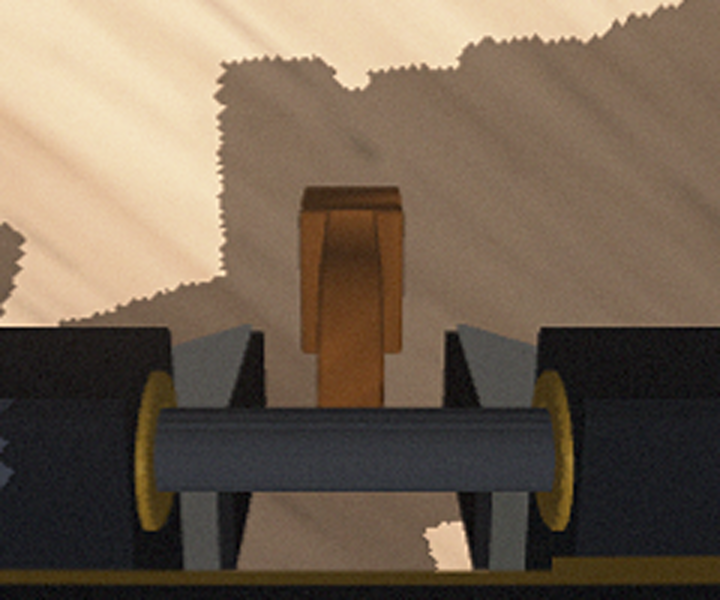

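The divider stands upright and square between the fingers. I'll measure its centre again.

Run:
```python
from h import *
f=load("w4"); from workcell import sensors
s=sensors.sense(); T=Rot.from_quat(s["tcp_rot"]).as_matrix(); p=s["position"]
C=np.array([onz(f,u,.031) for u in [(300.3,190),(334,190),(334,237.3),(301,237.3)]])
print((C-p)@T*1000, ((C-p)@T*1000).mean(0))
```

```text
[[-13.14769906 -19.72750574  58.54361561]
 [ 11.67409383 -19.75394782  58.53454806]
 [ 12.226545    17.4552936   58.53683703]
 [-13.12292197  17.48320154  58.5460974 ]] [-0.59249555 -1.13573961 58.54027453]
```

Emit:
play_rows(motion="0 0 0 -1 -1 15 50;0 0 0 -1 -1 33 50;0 0 0 -1 -1 33 50;0 0 0 -1 -1 33 0;0 0 0 -1 -1 33 0;0 0 0 -1 -1 33 0;0 0 0 -1 -1 33 0;0 0 0 -1 -1 33 0")

```text
time_s: 4.93
position: [0.5083, -0.3271, 0.0575]
tcp_rot: [0.908, -0.42, 0.001, 0.0]
ft_force: [-0.3, -0.1, 0.6]
grip_width: 0.0175
```

Emit:
play_rows(motion="0 0 0 0 0 0 0;0 0 0 0 0 0 0;0 0 0 0 0 0 0;0 0 0 0 0 0 0")

```text
time_s: 5.27
position: [0.5082, -0.3271, 0.0573]
tcp_rot: [0.908, -0.42, 0.0, 0.0]
ft_force: [-1.2, 0.9, 5.6]
grip_width: 0.0116
```

Emit:
play_rows(motion="0 0 0 0 0 -25 0;0 0 0 0 0 -60 0;0 0 0 0 0 -100 0;0 0 0 -15 -8 -130 0;0 0 6 -40 -20 -155 0;0 0 12 -70 -35 -175 0;0 0 18 -105 -50 -180 0;0 0 24 -140 -67 -180 0")

```text
time_s: 5.93
position: [0.4685, -0.1761, 0.2385]
tcp_rot: [0.799, -0.602, 0.002, -0.001]
ft_force: [1.3, 0.7, -2.1]
grip_width: 0.0121
```

```bash
python3 snap.py wrist w5
```

```text
5.9333 [ 0.4685 -0.1761  0.2385] [ 0.2752 -0.9614  0.0019] [ 0.7985 -0.602   0.0016 -0.0005] 0.012102577950970987 [ 1.3016  0.7312 -2.1327]
```

View pics/w5.png

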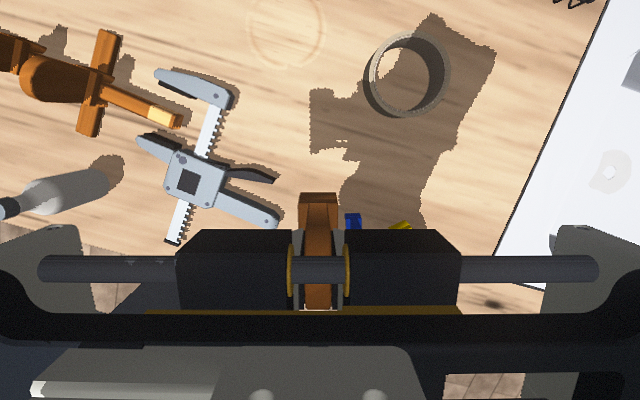

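Emit:
play_rows(motion="0 0 4 -30 -2 0 0;0 0 8 -60 -4 0 0;0 0 12 -90 -5 0 0;0 0 16 -120 -6 0 0;0 0 20 -150 -7 0 0;0 0 24 -180 -7 0 0;0 0 24 -202 -7 0 0;0 0 24 -202 -7 0 0")

```text
time_s: 6.65
position: [0.4168, 0.0234, 0.2367]
tcp_rot: [-0.661, 0.751, 0.001, 0.0]
ft_force: [0.8, 1.1, -1.1]
grip_width: 0.012
```

```bash
python3 snap.py wrist w6
```

```text
6.65 [0.4168 0.0234 0.2367] [-0.1268 -0.9919 -0.0012] [-0.6608  0.7506  0.0007  0.0002] 0.011997229287611686 [ 0.8264  1.0787 -1.0902]
```

View pics/w6.png

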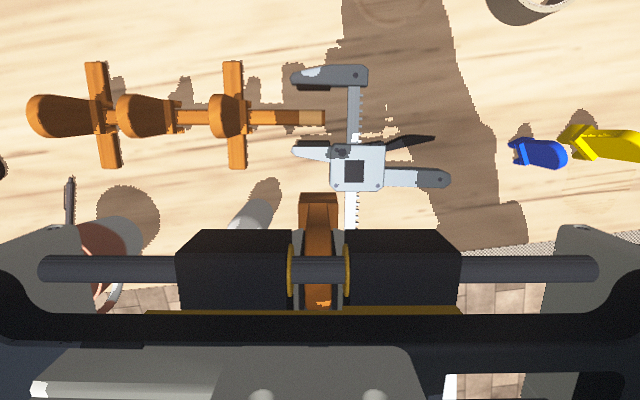

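Run:
```python
import cv2
a=cv2.imread("pics/w6.png")
cv2.imwrite("pics/w6a.png",cv2.resize(a[50:250,240:460],(660,600),interpolation=cv2.INTER_CUBIC))
cv2.imwrite("pics/w6b.png",cv2.resize(a[85:145,90:340],(800,192),interpolation=cv2.INTER_CUBIC))
```

```text
(no output)
```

View pics/w6a.png

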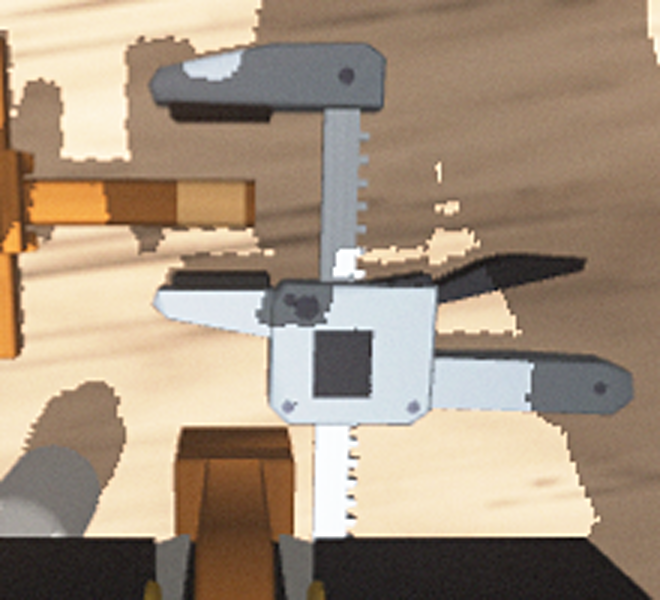

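View pics/w6b.png

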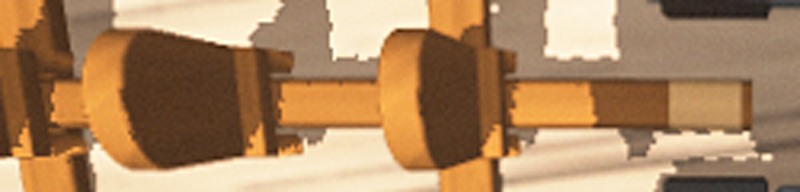

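Run:
```python
from h import *
np.set_printoptions(precision=4,suppress=True)
f=load("w6"); a=lambda x,y:(x/3+240,y/3+50); b=lambda x,y:(x/3.2+90,y/3.2+85)
P=lambda n,u,z,g=a:print(n,onz(f,g(*u),z)[:2])
print("cam",-f["R"].T@f["t"])
for x in(40,180,240): P("far edge",(x,181),.031);P("near edge",(x,225),.031);P("near bot",(x,227),.010)
P("patch start",(177,204),.034);P("rail end top",(247,204),.034);P("end bottom",(255,204),.012)
for xx in(290,520,700): P("b far",(xx,81),.031,b);P("b near",(xx,127),.031,b)
P("nearpad top face l",(172,272),.025);P("nearpad r",(268,272),.025)
P("farpad l",(172,120),.025);P("farpad r",(270,120),.025)
P("bar L up",(323,110),.024);P("bar L lo",(314,530),.024)
P("grip end",(632,385),.028);P("grip back",(530,412),.028);P("grip back2",(440,408),.028)
P("trig tip",(585,260),.025);P("trig bulge",(530,255),.025);P("trig in",(440,285),.025)
P("housing bl",(272,420),.028);P("housing br",(430,424),.028);P("pin?",(308,308),.028)
```

```text
cam [0.4842 0.0149 0.3937]
far edge [0.5067 0.0881]
near edge [0.4903 0.0911]
near bot [0.4899 0.0956]
far edge [0.4997 0.0343]
near edge [0.4833 0.0367]
near bot [0.4825 0.038 ]
far edge [0.4968 0.0113]
near edge [0.4804 0.0134]
near bot [0.4794 0.0134]
patch start [0.4913 0.0365]
rail end top [0.4879 0.0097]
end bottom [0.4877 0.0062]
b far [0.5177 0.1725]
b near [0.5018 0.1763]
b far [0.5068 0.0891]
b near [0.4908 0.092 ]
b far [0.4985 0.0243]
b near [0.4824 0.0264]
nearpad top face l [0.4655 0.0428]
nearpad r [0.4607 0.0044]
farpad l [0.5229 0.0346]
farpad r [ 0.5181 -0.0031]
bar L up [ 0.5193 -0.0239]
bar L lo [ 0.3486 -0.0026]
grip end [ 0.3966 -0.1395]
grip back [ 0.3904 -0.097 ]
grip back2 [ 0.3968 -0.0599]
trig tip [ 0.4496 -0.1227]
trig bulge [ 0.4543 -0.1008]
trig in [ 0.4469 -0.064 ]
housing bl [0.4005 0.0099]
housing br [ 0.3905 -0.0553]
pin? [ 0.4446 -0.0098]
```

Rail centreline and patch: the seat is at about (0.490, 0.0235) and the rail's y axis at 82.6°. The patch measures 27 mm long and the rail about 16–18 mm wide, as expected. Now I'll hover over it.

Emit:
play_rows(motion="0 0 0 -2 -20 10 0;0 0 0 -5 -45 40 0;0 0 0 -9 -73 70 0;0 0 0 -9 -73 100 0;0 0 0 -9 -73 105 0;0 0 0 -9 -73 105 0")

```text
time_s: 7.2
position: [0.49, 0.0169, 0.1297]
tcp_rot: [-0.658, 0.753, 0.002, -0.002]
ft_force: [-1.0, 0.2, -0.5]
grip_width: 0.0122
```

```bash
python3 snap.py wrist w7; python3 snap.py scene s7; python3 snap.py top t7
python3 - <<'E'
import cv2
a=cv2.imread("pics/w7.png")
cv2.imwrite("pics/w7a.png",cv2.resize(a[100:320,190:440],(682,600),interpolation=cv2.INTER_CUBIC))
a=cv2.imread("pics/s7.png")
cv2.imwrite("pics/s7a.png",cv2.resize(a[170:280,220:400],(800,489),interpolation=cv2.INTER_CUBIC))
E
```

```text
7.2 [0.49   0.0169 0.1297] [-0.1338 -0.991   0.0016] [-0.6581  0.7529  0.0016 -0.0024] 0.012167228342982183 [-1.0368  0.236  -0.5104]
7.25 [0.491  0.0173 0.1315] [-0.1335 -0.991   0.0008] [-0.6582  0.7528  0.0006 -0.0011] 0.011896725680244045 [ 0.7027 -0.3188 -1.0871]
7.3 [0.4918 0.0177 0.1326] [-0.1336 -0.991   0.0002] [-0.6582  0.7529 -0.0001 -0.    ] 0.011951408058640338 [ 0.8559  0.1408 -0.6593]
```

View pics/w7a.png

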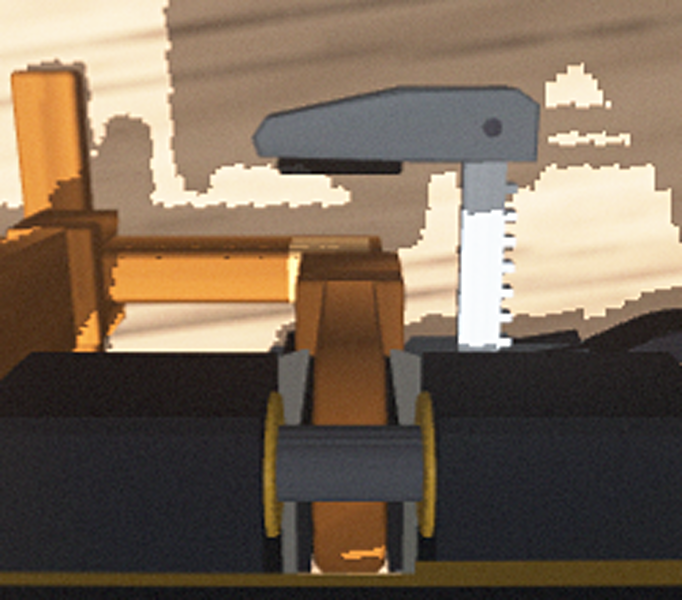

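View pics/s7a.png

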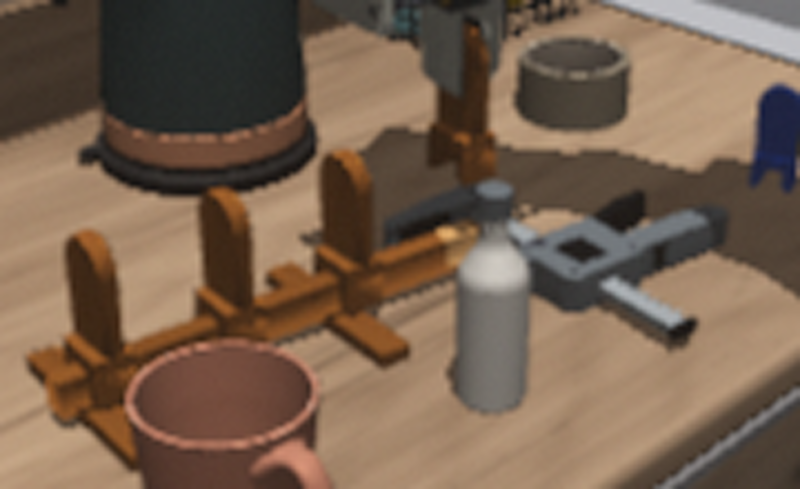

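Emit:
play_rows(motion="0 0 0 0 0 0 0;0 0 0 0 0 0 0")

```text
time_s: 7.52
position: [0.4925, 0.0182, 0.1333]
tcp_rot: [-0.658, 0.753, -0.001, 0.001]
ft_force: [0.0, 0.4, -1.2]
grip_width: 0.012
```

```bash
python3 snap.py wrist w8
python3 - <<'E'
from h import *
np.set_printoptions(precision=4,suppress=True)
f=load("w7"); a=lambda x,y:(x/2.728+190,y/2.728+100)
P=lambda n,u,z,g=a:print(n,onz(f,g(*u),z)[:2])
P("rail far edge",(120,237),.031);P("rail far edge",(300,236),.031);P("far edge",(380,236),.031)
P("top/near",(120,253),.031);P("near top edge@290",(285,254),.031)
P("patch L",(290,245),.034);P("end",(383,245),.034);P("patch R?",(368,245),.034)
P("near bottom edge",(120,301),.010);
cv2.imwrite("pics/w8a.png",cv2.resize(load("w8")["image"][170:240,220:380],(800,350),interpolation=cv2.INTER_CUBIC))
E
```

```text
7.5167 [0.4925 0.0182 0.1333] [-0.1334 -0.9911 -0.0003] [-0.6583  0.7528 -0.0009  0.001 ] 0.011982081323714817 [ 0.0472  0.4114 -1.1912]
rail far edge [0.5122 0.0878]
rail far edge [0.5049 0.0308]
far edge [0.5015 0.0055]
top/near [0.5071 0.0889]
near top edge@290 [0.4997 0.0364]
patch L [0.503  0.0341]
end [0.4991 0.0049]
patch R? [0.4998 0.0096]
near bottom edge [0.4858 0.0991]
```

View pics/w8a.png

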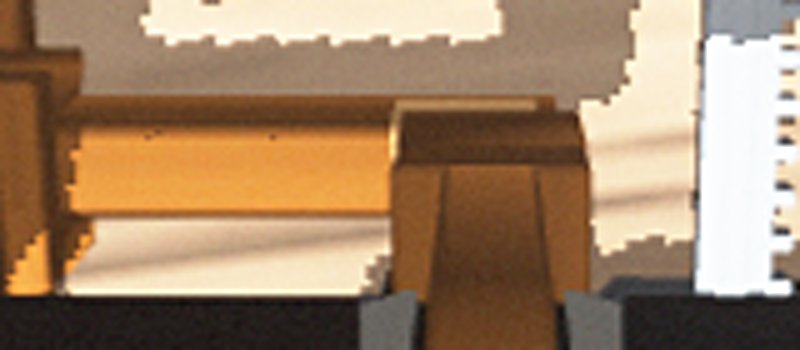

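Run:
```python
from h import *
np.set_printoptions(precision=4,suppress=True)
from workcell import sensors
s=sensors.sense(); T=Rot.from_quat(s["tcp_rot"]).as_matrix(); p=s["position"]
f=load("w8"); a=lambda x,y:(x/5+220,y/5+170)
def P(n,u,z): X=onz(f,a(*u),z); print(n,X[:2],"tool",((X-p)@T*1000)[:2])
for x in (100,240,380): P("far",(x,122),.033);P("near",(x,213),.032)
P("far bottom",(240,96),.010);P("far bottom",(540,96),.010)
P("patch L",(391,160),.034);P("patch R bottom",(535,104),.02);P("end",(553,104),.02)
# foot
C=[((397,112),.0573),((578,112),.0573),((392,163),.0263),((585,163),.0263)]
for u,dz in C: P("foot",u,p[2]-dz)
```

```text
far [0.5079 0.0858] tool [-69.1394  -6.0873]
near [0.4911 0.0894] tool [-70.4891  11.005 ]
far [0.5046 0.0613] tool [-44.358   -6.1124]
near [0.4878 0.0644] tool [-45.2144  10.9631]
far [0.5013 0.0367] tool [-19.6307  -6.1396]
near [0.4844 0.0394] tool [-19.9959  10.9256]
far bottom [0.5047 0.065 ] tool [-48.0858  -5.716 ]
far bottom [0.4971 0.0081] tool [ 9.3438 -5.778 ]
patch L [0.4944 0.0357] tool [-17.7278   0.5262]
patch R bottom [0.498  0.0092] tool [ 8.0909 -6.4767]
end [0.4975 0.0059] tool [11.4164 -6.4809]
foot [0.5121 0.0295] tool [-13.8971 -17.8929]
foot [0.5086 0.0031] tool [ 12.6897 -17.9248]
foot [0.5124 0.0282] tool [-12.6633 -18.4654]
foot [0.5092 0.0039] tool [ 11.8091 -18.4957]
```

In the tool frame the rail's centre is at y +2.5 mm and the foot's at +0.8 mm. The patch centre is at x −5 mm and the foot's at −0.5 mm. I'll correct that and lower.

Emit:
play_rows(motion="0 0 0 -4.5 1.7 0 0;0 0 0 -4.5 1.7 10 0;0 0 0 -4.5 1.7 25 0;0 0 0 -4.5 1.7 35 0;0 0 0 -4.5 1.7 38 0;0 0 0 -4.5 1.7 38 0;0 0 0 -4.5 1.7 38 0")

```text
time_s: 8.15
position: [0.4907, 0.023, 0.0936]
tcp_rot: [-0.658, 0.753, 0.0, -0.0]
ft_force: [-0.1, -0.5, -1.0]
grip_width: 0.0118
```

```bash
python3 snap.py wrist w9; python3 snap.py scene s9;  python3 - <<'E'
from h import *
cv2.imwrite("pics/w9a.png",cv2.resize(load("w9")["image"][170:240,220:380],(800,350),interpolation=cv2.INTER_CUBIC))
cv2.imwrite("pics/s9a.png",cv2.resize(load("s9")["image"][180:260,290:380],(675,600),interpolation=cv2.INTER_CUBIC))
E
```

```text
8.15 [0.4907 0.023  0.0936] [-0.1331 -0.9911  0.    ] [-0.6584  0.7527  0.0002 -0.0002] 0.011779212168471604 [-0.0769 -0.5395 -0.9972]
8.2 [0.491  0.023  0.0939] [-0.1332 -0.9911 -0.0001] [-0.6583  0.7527 -0.0001  0.0001] 0.01179251130145947 [-0.2467  0.0985 -0.4588]
```

View pics/w9a.png

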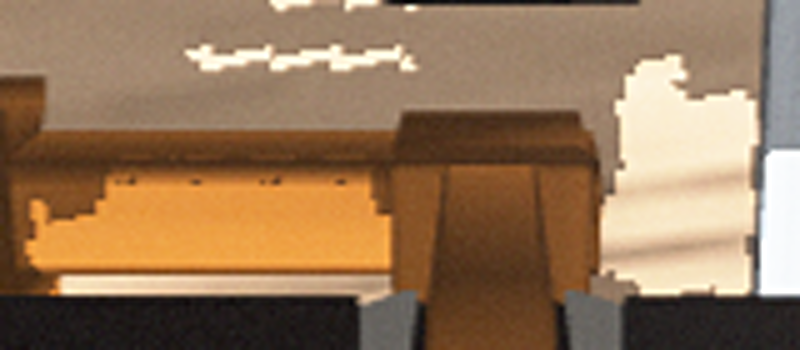

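View pics/s9a.png

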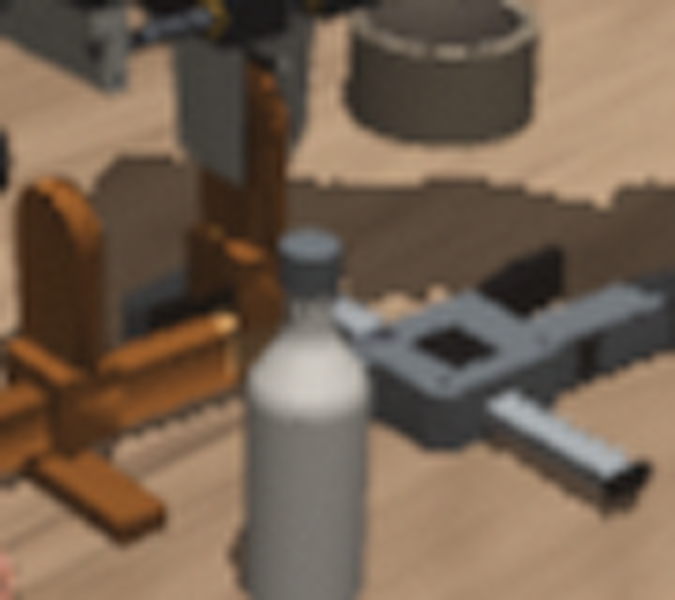

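Emit:
play_rows(motion="0 0 0 0 0 4 0;0 0 0 0 0 8 0;0 0 0 0 0 12 0;0 0 0 0 0 12 0")

```text
time_s: 8.58
position: [0.4903, 0.0227, 0.0809]
tcp_rot: [-0.658, 0.753, 0.0, -0.0]
ft_force: [-0.1, 0.2, -0.5]
grip_width: 0.0121
```

Emit:
play_rows(motion="0 0 0 0 0 4 0;0 0 0 0 0 8 0;0 0 0 0 0 9 0;0 0 0 0 0 9 0")

```text
time_s: 8.92
position: [0.4904, 0.0228, 0.0723]
tcp_rot: [-0.658, 0.753, 0.0, -0.0]
ft_force: [-0.1, 0.2, -0.8]
grip_width: 0.0119
```

Emit:
play_rows(motion="0 0 0 0 0 1.5 0;0 0 0 0 0 3 0;0 0 0 0 0 3 0")

```text
time_s: 9.17
position: [0.4909, 0.0224, 0.0701]
tcp_rot: [-0.658, 0.753, -0.0, -0.0]
ft_force: [-1.9, -1.9, 8.5]
grip_width: 0.012
```

Emit:
play_rows(motion="0 0 0 0 0 1 0;0 0 0 0 0 2 0;0 0 0 0 0 2 0")

```text
time_s: 9.42
position: [0.4908, 0.0218, 0.0682]
tcp_rot: [-0.658, 0.753, -0.001, -0.0]
ft_force: [-2.4, -3.4, 10.1]
grip_width: 0.0117
```

```bash
python3 snap.py wrist w10; python3 snap.py scene s10;  python3 - <<'E'
from h import *
cv2.imwrite("pics/w10a.png",cv2.resize(load("w10")["image"][170:240,220:380],(800,350),interpolation=cv2.INTER_CUBIC))
cv2.imwrite("pics/s10a.png",cv2.resize(load("s10")["image"][180:260,290:380],(675,600),interpolation=cv2.INTER_CUBIC))
E
```

```text
9.4167 [0.4908 0.0218 0.0682] [-0.1342 -0.991   0.0013] [-0.658   0.7531 -0.0006 -0.0004] 0.011669909314600189 [-2.4237 -3.3768 10.079 ]
9.4667 [0.4908 0.0218 0.0683] [-0.1341 -0.991   0.0013] [-0.658   0.753  -0.0006 -0.0004] 0.011998887160977663 [-2.0243 -3.1003  9.6112]
```

View pics/s10a.png

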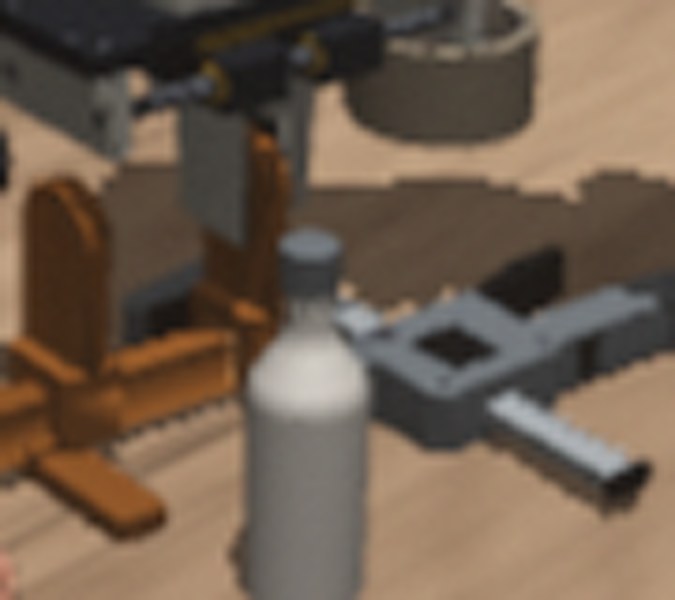

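The force has plateaued at about 10 N while the tool sinks. The overhanging rail end is tipping the light rack, so the foot is home. I'll back off until the rack is level, then release.

Emit:
play_rows(motion="0 0 0 0 0 -1.5 0;0 0 0 0 0 -3.5 0;0 0 0 0 0 -3.5 0")

```text
time_s: 9.77
position: [0.4912, 0.023, 0.0717]
tcp_rot: [-0.658, 0.753, -0.0, 0.0]
ft_force: [0.8, -0.2, -1.2]
grip_width: 0.0119
```

Emit:
play_rows(motion="0 0 0 0 0 1 0;0 0 0 0 0 1 0;0 0 0 0 0 1 35;0 0 0 0 0 1 35;0 0 0 0 0 1 35;0 0 0 0 0 1 35;0 0 0 0 0 1 35")

```text
time_s: 10.35
position: [0.4907, 0.0229, 0.0701]
tcp_rot: [-0.658, 0.753, 0.0, -0.0]
ft_force: [0.0, 1.3, 0.8]
grip_width: 0.0316
```

```bash
python3 snap.py wrist w11
python3 - <<'E'
from h import *
cv2.imwrite("pics/w11a.png",cv2.resize(load("w11")["image"][170:290,220:400],(800,533),interpolation=cv2.INTER_CUBIC))
E
```

```text
10.35 [0.4907 0.0229 0.0701] [-0.1333 -0.9911  0.    ] [-0.6583  0.7528  0.0001 -0.0001] 0.031644960295064244 [0.0083 1.2691 0.76  ]
```

View pics/w11a.png

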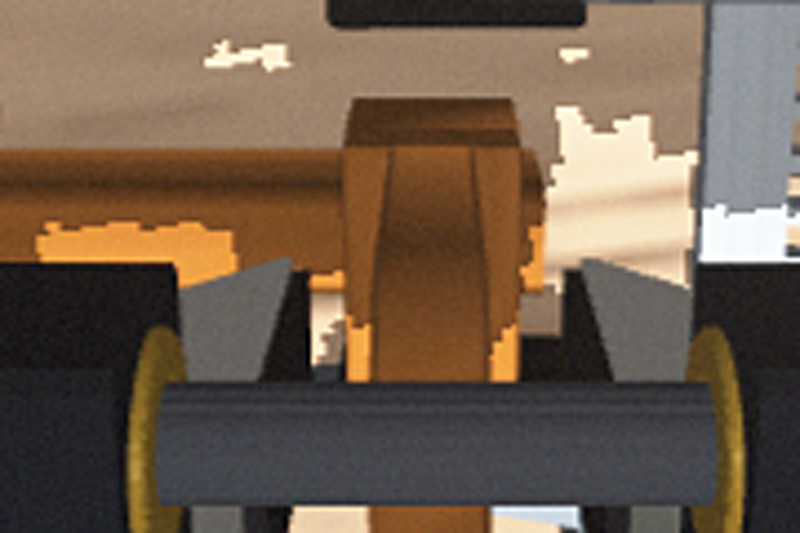

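Fingers are clear of the paddle, and the foot covers the patch with about 4 mm of rail end showing, as it should. I'll retreat upward and look at the whole.

Emit:
play_rows(motion="0 0 0 0 0 -20 35;0 0 0 0 0 -50 35;0 0 0 0 0 -85 35;0 0 0 0 0 -120 50;0 0 0 0 20 -150 60;0 0 0 5 50 -165 70;0 0 0 10 80 -165 80;0 0 0 10 80 -165 80")

```text
time_s: 11.07
position: [0.4055, 0.0234, 0.2358]
tcp_rot: [-0.659, 0.753, -0.0, -0.001]
ft_force: [0.0, 0.0, -1.0]
grip_width: 0.0609
```

Emit:
play_rows(motion="0 0 0 0 0 0 80;0 0 0 0 0 0 80;0 0 0 0 0 0 80")

```text
time_s: 11.32
position: [0.4108, 0.0236, 0.2351]
tcp_rot: [-0.658, 0.753, 0.0, 0.0]
ft_force: [-0.4, -0.4, -0.3]
grip_width: 0.0731
```

```bash
python3 snap.py wrist w12; python3 snap.py scene s12
python3 - <<'E'
from h import *
cv2.imwrite("pics/w12a.png",cv2.resize(load("w12")["image"][50:250,240:460],(660,600),interpolation=cv2.INTER_CUBIC))
cv2.imwrite("pics/s12a.png",cv2.resize(load("s12")["image"][180:270,280:400],(800,600),interpolation=cv2.INTER_CUBIC))
E
```

```text
11.3167 [0.4108 0.0236 0.2351] [-0.1334 -0.9911 -0.0002] [-0.6582  0.7528  0.0001  0.0001] 0.07309945010158848 [-0.3899 -0.3568 -0.306 ]
11.3667 [0.4108 0.0237 0.2349] [-0.1334 -0.9911 -0.0002] [-0.6583  0.7528  0.0002 -0.    ] 0.07333297132979869 [ 0.2987 -0.0889 -0.3566]
```

View pics/w12a.png

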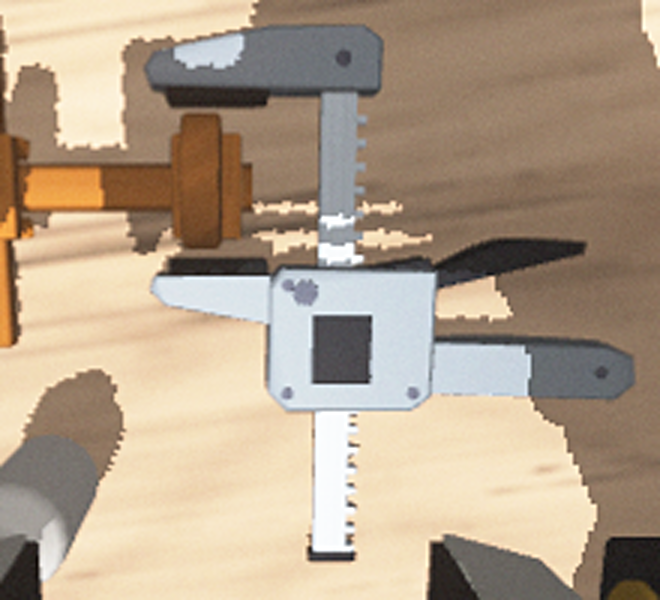

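View pics/s12a.png

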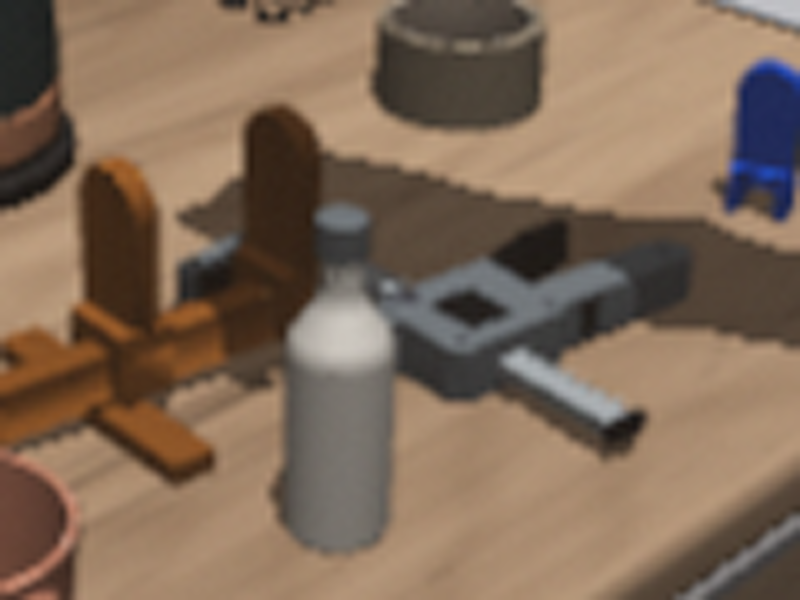

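The divider sits astride the rail like its neighbours, and the clamp is undisturbed. Next I'll work out the clamp pose.

Run:
```python
from h import *
from workcell import sensors
np.set_printoptions(precision=4,suppress=True)
print(sensors.sense()["q"])
f=load("w12"); a=lambda x,y:(x/3+240,y/3+50)
th=np.radians(-7.4); ex=np.array([np.cos(th),np.sin(th)]); ey=np.array([-ex[1],ex[0]])
o=np.array([.46,-.02])
def P(n,u,z): X=onz(f,a(*u),z)[:2]; print(f"{n:14s}",X,"cl",(np.array([(X-o)@ex,(X-o)@ey])*1000).round(1))
P("bar end",(332,555),.02);P("barL far",(320,100),.024);P("barR far",(357,100),.024);P("barL near",(314,540),.024);P("barR near",(346,540),.024)
P("nearpad L bot",(168,259),.003);P("nearpad R bot",(268,259),.003);P("nearpad top L",(165,275),.026);P("npad R top",(268,275),.026)
P("farpad L top",(165,87),.026);P("farpad L front",(168,104),.026);P("farpad R front",(268,104),.026)
P("near tip",(150,288),.028);P("far tip",(146,68),.028)
P("housing bl",(272,408),.028);P("housing br",(430,408),.028);P("housing top",(275,268),.028);P("housing tr",(435,268),.028)
P("grip end",(634,372),.028);P("grip back",(520,396),.028);P("grip back2",(445,394),.028);P("grip back3",(600,398),.028);P("grip front",(520,345),.028)
P("trig tip",(585,246),.025);P("trig bulge",(490,240),.025);P("trig front 540",(540,240),.025);
P("foot near L top",(187,240),.045);P("foot R top near",(240,238),.045);P("foot R top far",(240,135),.045)
```

```text
[ 0.1193  0.0999 -0.3298  2.0199  0.0373  1.028  -1.9328]
bar end        [ 0.3291 -0.0088] cl [-131.2   -5.8]
barL far       [ 0.5168 -0.0236] cl [56.8  3.7]
barR far       [ 0.5149 -0.0378] cl [ 56.7 -10.5]
barL near      [ 0.3386 -0.0015] cl [-122.7    2.7]
barR near      [ 0.3368 -0.0153] cl [-122.8  -11.2]
nearpad L bot  [0.4644 0.0449] cl [-4. 65.]
nearpad R bot  [0.4588 0.003 ] cl [-4.2 22.6]
nearpad top L  [0.4591 0.0453] cl [-9.3 64.6]
npad R top     [0.4537 0.0044] cl [-9.4 23.4]
farpad L top   [0.529  0.0347] cl [61.4 63.1]
farpad L front [0.5228 0.0344] cl [55.3 62.1]
farpad R front [ 0.5177 -0.0035] cl [55.1 23.8]
near tip       [0.455  0.0518] cl [-14.2  70.6]
far tip        [0.5364 0.0406] cl [67.9 70. ]
housing bl     [0.4    0.0095] cl [-63.3  21.5]
housing br     [ 0.3913 -0.0552] cl [-63.5 -43.8]
housing top    [0.4562 0.0014] cl [-6.6 20.7]
housing tr     [ 0.4478 -0.0617] cl [ -6.7 -42.9]
grip end       [ 0.3954 -0.1396] cl [ -48.7 -127. ]
grip back      [ 0.3915 -0.0925] cl [-58.6 -80.7]
grip back2     [ 0.3964 -0.0618] cl [-57.7 -49.7]
grip back3     [ 0.3863 -0.1254] cl [ -59.5 -114. ]
grip front     [ 0.4126 -0.0936] cl [-37.5 -79.1]
trig tip       [ 0.4484 -0.1225] cl [   1.7 -103.2]
trig bulge     [ 0.4557 -0.0849] cl [  4.1 -65. ]
trig front 540 [ 0.4531 -0.1048] cl [  4.  -84.9]
foot near L top [0.4718 0.0336] cl [ 4.8 54.6]
foot R top near [0.4699 0.0137] cl [ 5.5 34.7]
foot R top far [0.5064 0.0089] cl [42.3 34.6]
```

Emit:
play_rows(motion="0 0 -7 12 -3 0 88;0 0 -14 26 -6 0 88;0 0 -21 40 -10 0 88;0 0 -28 54 -14 0 88;0 0 -35 68 -18 0 88;0 0 -42 82 -21 0 88;0 0 -49 95 -25 0 88;0 0 -56 107 -27 0 88")

```text
time_s: 12.08
position: [0.4233, -0.0869, 0.2348]
tcp_rot: [0.936, -0.353, -0.0, -0.0]
ft_force: [-0.6, 0.4, 0.5]
grip_width: 0.0805
```

Emit:
play_rows(motion="0 0 -7 0 0 0 88;0 0 -14 0 0 0 88;0 0 -21 0 0 20 88;0 0 -28 0 0 40 88;0 0 -34 0 0 60 88;0 0 -34 0 0 70 88;0 0 -34 0 0 70 88;0 0 -34 0 0 70 88")

```text
time_s: 12.75
position: [0.4227, -0.0859, 0.1648]
tcp_rot: [0.998, -0.067, -0.001, -0.0]
ft_force: [0.0, -0.6, 0.3]
grip_width: 0.0813
```

```bash
python3 snap.py wrist w13
```

```text
12.75 [ 0.4227 -0.0859  0.1648] [ 0.991  -0.134  -0.0017] [ 0.9977 -0.0672 -0.0008 -0.0003] 0.08126760730372307 [ 0.0114 -0.6328  0.2993]
```

View pics/w13.png

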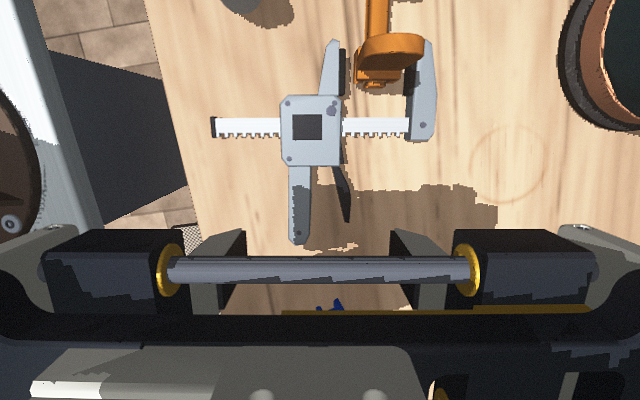

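Run:
```python
from h import *
cv2.imwrite("pics/w13a.png",cv2.resize(load("w13")["image"][30:260,200:440],(626,600),interpolation=cv2.INTER_CUBIC))
```

```text
(no output)
```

View pics/w13a.png

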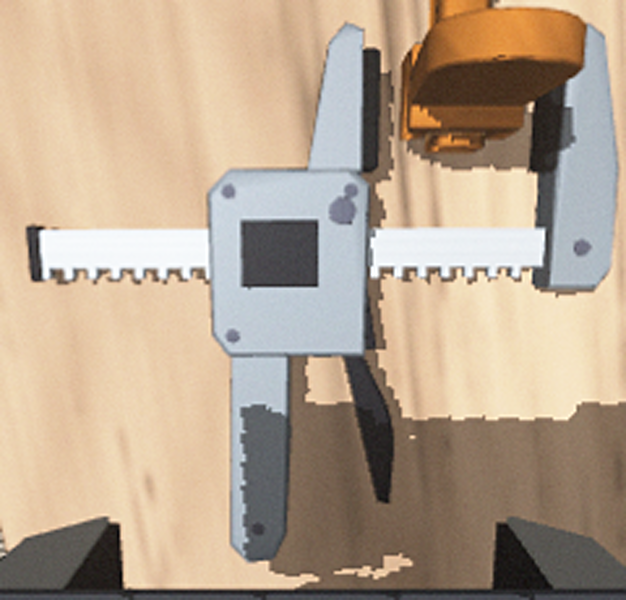

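Run:
```python
from h import *
from workcell import sensors
np.set_printoptions(precision=4,suppress=True)
s=sensors.sense(); T=Rot.from_quat(s["tcp_rot"]).as_matrix(); p=s["position"]
f=load("w13"); a=lambda x,y:(x/2.609+200,y/2.609+30)
def P(n,u,z): X=onz(f,a(*u),z); print(f"{n:12s}",X[:2],"tool",((X-p)@T*1000)[:2].round(1))
P("grip back",(232,400),.026);P("grip back",(231,500),.026);P("grip end",(258,562),.028)
P("trig front",(392,425),.025);P("trig front bot",(394,440),.003);P("trig tip",(385,502),.025)
P("nearpad face top",(379,160),.026);P("face bot",(379,160),.003);P("nearpad up",(379,50),.026);P("nearpad low",(379,170),.026)
P("bar up",(120,229),.024);P("bar dn",(120,268),.024);P("bar up2",(450,229),.024);P("bar dn2",(450,266),.024)
P("far pad",(533,150),.026);P("housing bl",(215,352),.028);P("housing ul",(212,172),.028);P("tip near",(345,23),.028)
P("foot near",(403,135),.03)
```

```text
grip back    [ 0.3949 -0.0732] tool [-29.7  -8.8]
grip back    [ 0.3881 -0.1132] tool [-31.1  31.7]
grip end     [ 0.395  -0.1401] tool [-20.6  57.4]
trig front   [ 0.4549 -0.0915] tool [32.3  1.2]
trig front bot [ 0.4568 -0.1035] tool [35.7 12.9]
trig tip     [ 0.4488 -0.1225] tool [30.4 32.8]
nearpad face top [0.4606 0.0062] tool [ 24.8 -96.3]
face bot     [0.4629 0.0081] tool [ 26.8 -98.5]
nearpad up   [0.4647 0.0422] tool [  24.  -132.6]
nearpad low  [0.4603 0.0028] tool [ 24.9 -92.9]
bar up       [ 0.3638 -0.0048] tool [-69.7 -72.5]
bar dn       [ 0.3611 -0.0186] tool [-70.5 -58.4]
bar up2      [ 0.484 -0.021] tool [ 51.7 -72.5]
bar dn2      [ 0.4829 -0.0342] tool [ 52.3 -59.2]
far pad      [0.5156 0.0024] tool [ 79.8 -99.9]
housing bl   [ 0.3916 -0.0538] tool [-35.5 -27.6]
housing ul   [0.401  0.0099] tool [-34.8 -92. ]
tip near     [0.4539 0.0518] tool [  12.  -140.6]
foot near    [0.4695 0.013 ] tool [  32.7 -104.3]
```

The grip and trigger straddle the tool centre (−30 / +32 mm, 62 against the stated 64). I'll descend with the tips just above the worktop.

Emit:
play_rows(motion="0 0 0 1 0 35 88;0 0 0 1 0 75 88;0 0 0 1 0 115 88;0 0 0 1 0 140 88;0 0 0 1 0 152 88;0 0 0 1 0 157 88;0 0 0 1 0 157 88;0 0 0 1 0 157 88", force=20)

```text
time_s: 13.47
position: [0.4247, -0.0862, 0.0091]
tcp_rot: [0.998, -0.067, 0.001, 0.0]
ft_force: [0.6, -0.1, -0.1]
grip_width: 0.0808
```

```bash
python3 snap.py wrist w14
```

```text
13.4667 [ 0.4247 -0.0862  0.0091] [ 0.991  -0.1335  0.0016] [ 0.9978 -0.0669  0.0008  0.0001] 0.0807663023339938 [ 0.5862 -0.0667 -0.0693]
```

View pics/w14.png

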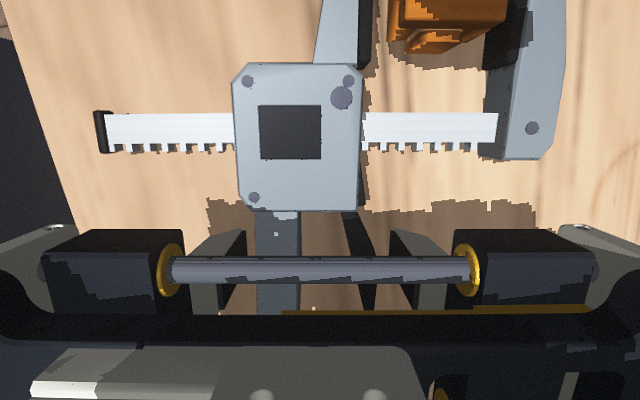

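The camera now sees both jaws, with the foot between pads at columns ~372 and ~485. First squeeze, shifting back 4 mm so that the slide ends about where the near pad touches.

Emit:
play_rows(motion="0 0 0 -1 0 2 75;0 0 0 -2 0 2 65;0 0 0 -3 0 2 58;0 0 0 -4 0 2 52;0 0 0 -4 0 2 46;0 0 0 -4 0 2 40;0 0 0 -4 0 2 34;0 0 0 -4 0 2 30")

```text
time_s: 14.18
position: [0.4164, -0.0857, 0.006]
tcp_rot: [0.998, -0.067, -0.003, 0.0]
ft_force: [-8.6, 0.4, 9.1]
grip_width: 0.0359
```

Emit:
play_rows(motion="0 0 0 0 0 0 30;0 0 0 0 0 0 30;0 0 0 0 0 0 30")

```text
time_s: 14.43
position: [0.4165, -0.0857, 0.006]
tcp_rot: [0.998, -0.067, -0.003, 0.0]
ft_force: [-7.4, -0.5, 9.5]
grip_width: 0.0357
```

```bash
python3 snap.py wrist w15
```

```text
14.4333 [ 0.4165 -0.0857  0.006 ] [ 0.9911 -0.133  -0.0051] [ 0.9978 -0.0666 -0.0026  0.0004] 0.035677147368393364 [-7.3731 -0.4554  9.5251]
```

View pics/w15.png

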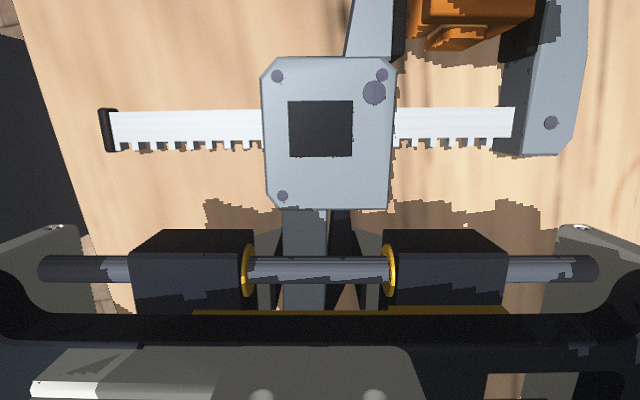

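```bash
python3 snap.py scene s15;python3 - <<'E'
from h import *
cv2.imwrite("pics/w15a.png",cv2.resize(load("w15")["image"][0:130,340:600],(800,400),interpolation=cv2.INTER_CUBIC))
cv2.imwrite("pics/s15a.png",cv2.resize(load("s15")["image"][170:270,280:400],(720,600),interpolation=cv2.INTER_CUBIC))
E
```

```text
14.4833 [ 0.4165 -0.0857  0.006 ] [ 0.9911 -0.133  -0.005 ] [ 0.9978 -0.0666 -0.0026  0.0004] 0.03561151274277492 [-8.036   0.7028  9.7638]
```

View pics/w15a.png

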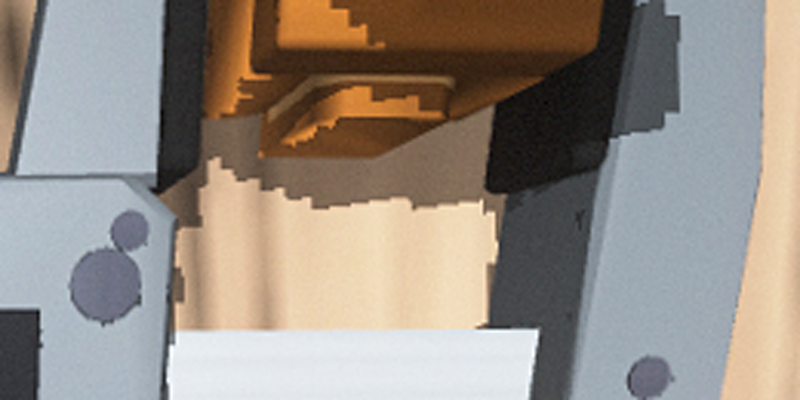

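View pics/s15a.png

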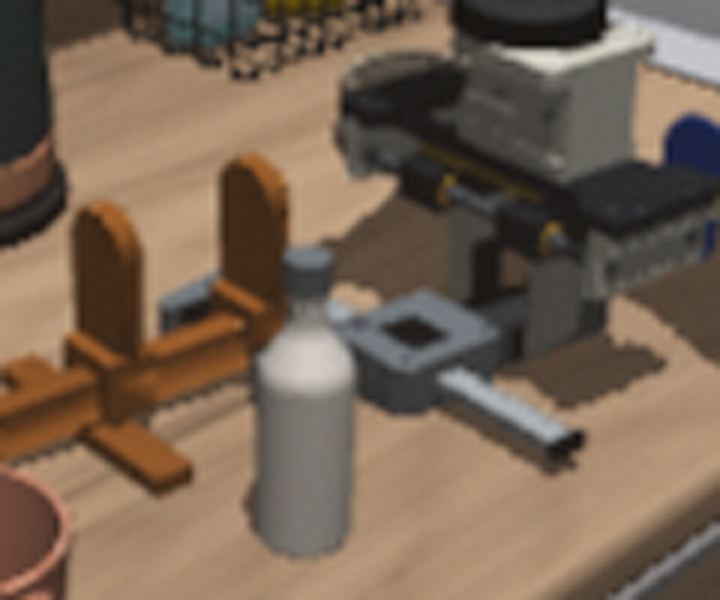

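The near pad now touches the foot and the divider is still upright on the rail. Next is the full release: move forward while opening.

Emit:
play_rows(motion="0 0 0 0 0 -2 48;0 0 0 2 0 -2 58;0 0 0 5 0 -2 68;0 0 0 8 0 -2 78;0 0 0 10 0 -2 88;0 0 0 10 0 -2 88;0 0 0 10 0 -2 88;0 0 0 10 0 -2 88")

```text
time_s: 15.2
position: [0.43, -0.087, 0.0083]
tcp_rot: [0.998, -0.067, 0.0, -0.0]
ft_force: [-0.1, 0.0, 0.6]
grip_width: 0.08
```

```bash
python3 snap.py wrist w16
```

```text
15.2 [ 0.43   -0.087   0.0083] [ 0.9911 -0.1335  0.0007] [ 0.9978 -0.0669  0.0004 -0.    ] 0.080003799998844 [-0.0916  0.0495  0.5682]
```

View pics/w16.png

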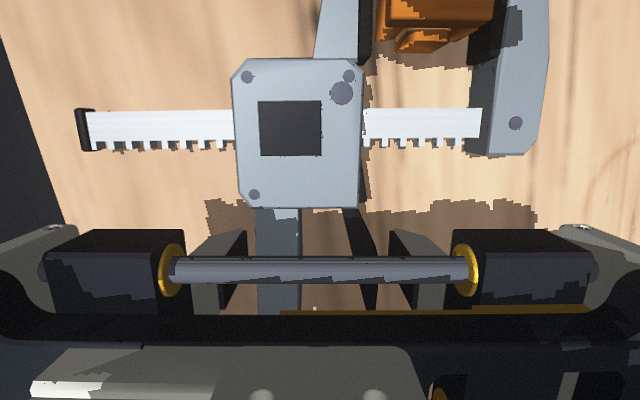

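The first pump gained about 8 mm and the trigger is fully out and free. Second squeeze.

Emit:
play_rows(motion="0 0 0 -2 0 0 75;0 0 0 -5 0 0 65;0 0 0 -8 0 0 58;0 0 0 -10 0 0 52;0 0 0 -12 0 0 46;0 0 0 -13 0 0 40;0 0 0 -13 0 0 34;0 0 0 -13 0 0 30")

```text
time_s: 15.92
position: [0.4137, -0.0854, 0.0079]
tcp_rot: [0.998, -0.067, -0.002, 0.0]
ft_force: [-6.4, -2.0, 6.1]
grip_width: 0.0364
```

Emit:
play_rows(motion="0 0 0 0 0 0 30;0 0 0 0 0 0 30;0 0 0 0 0 0 30")

```text
time_s: 16.17
position: [0.4138, -0.0853, 0.0078]
tcp_rot: [0.998, -0.067, -0.002, 0.0]
ft_force: [-6.7, -0.8, 5.2]
grip_width: 0.0359
```

```bash
python3 snap.py wrist w17
```

```text
16.1667 [ 0.4138 -0.0853  0.0078] [ 0.9911 -0.1331 -0.0047] [ 0.9978 -0.0667 -0.0024  0.0004] 0.035873295216169915 [-6.6699 -0.7863  5.2393]
```

View pics/w17.png

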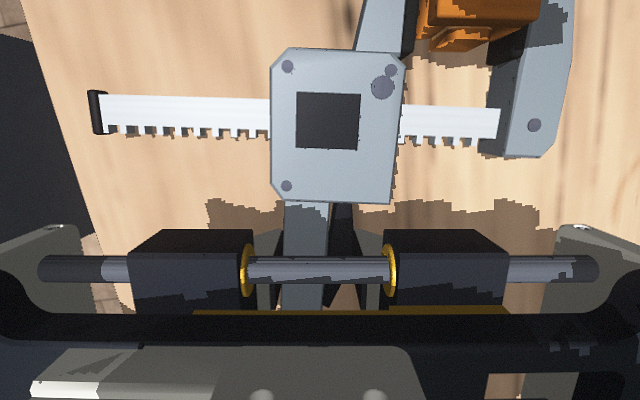

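Emit:
play_rows(motion="0 0 0 -2 0 0 48;0 0 0 0 0 0 58;0 0 0 4 0 0 68;0 0 0 8 0 0 78;0 0 0 10 0 0 88;0 0 0 10 0 0 88;0 0 0 10 0 0 88;0 0 0 10 0 0 88")

```text
time_s: 16.88
position: [0.427, -0.0864, 0.0083]
tcp_rot: [0.998, -0.067, 0.0, -0.0]
ft_force: [-0.3, 0.5, 0.1]
grip_width: 0.08
```

```bash
python3 snap.py wrist w18; python3 snap.py scene s18
python3 - <<'E'
from h import *
cv2.imwrite("pics/s18a.png",cv2.resize(load("s18")["image"][170:270,280:400],(720,600),interpolation=cv2.INTER_CUBIC))
E
```

```text
16.8833 [ 0.427  -0.0864  0.0083] [ 0.9911 -0.1332  0.0007] [ 0.9978 -0.0668  0.0003 -0.0001] 0.08002813505139388 [-0.2866  0.494   0.0506]
16.9333 [ 0.4268 -0.0864  0.0083] [ 0.9911 -0.1332  0.0004] [ 0.9978 -0.0668  0.0002 -0.0001] 0.08048036805239037 [-1.0463  0.2234  0.1116]
```

View pics/w18.png

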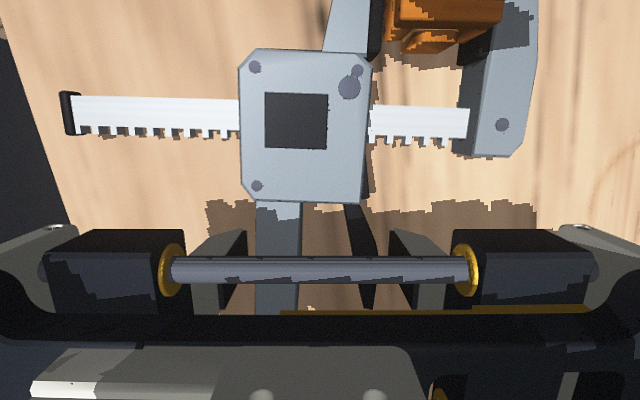

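View pics/s18a.png

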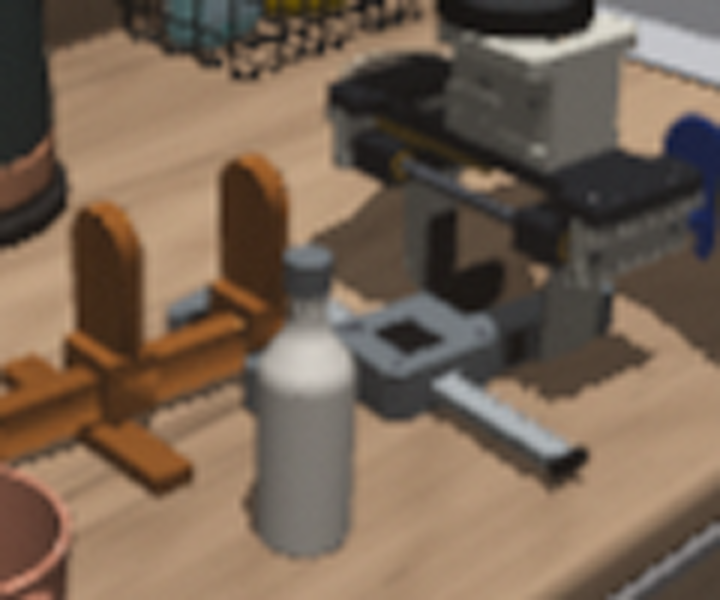

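The second pump gained about another 8 mm, so roughly 4 mm is left. The third squeeze should nip the foot.

Emit:
play_rows(motion="0 0 0 -2 0 0 78;0 0 0 -4 0 0 70;0 0 0 -6 0 0 64;0 0 0 -8 0 0 58;0 0 0 -9 0 0 52;0 0 0 -9 0 0 47;0 0 0 -9 0 0 42;0 0 0 -9 0 0 38", force=20)

```text
time_s: 17.65
position: [0.4147, -0.0854, 0.0079]
tcp_rot: [0.998, -0.067, -0.002, 0.0]
ft_force: [-6.8, 0.1, 7.9]
grip_width: 0.0426
```

Emit:
play_rows(motion="0 0 0 0 0 0 30;0 0 0 0 0 0 30;0 0 0 0 0 0 30")

```text
time_s: 17.9
position: [0.4146, -0.0854, 0.0079]
tcp_rot: [0.998, -0.067, -0.002, 0.0]
ft_force: [-7.6, -1.2, 6.1]
grip_width: 0.0423
```

```bash
python3 snap.py wrist w19
```

```text
17.9 [ 0.4146 -0.0854  0.0079] [ 0.9911 -0.1327 -0.0049] [ 0.9978 -0.0665 -0.0025  0.0004] 0.04229781919035502 [-7.5707 -1.1902  6.1287]
```

View pics/w19.png

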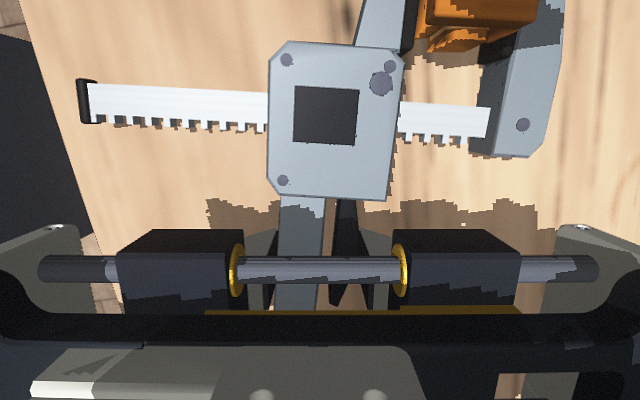

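The fingers stalled at 42.3 mm (trigger about 0.25 rad, short of the 36 mm stop), so the jaws have met. I'll relieve some of the 7 N sideways arm push.

Emit:
play_rows(motion="0 0 0 -1 0 0 30;0 0 0 -2 0 -1 30;0 0 0 -3 0 -1 30;0 0 0 -3 0 -1 30;0 0 0 -3 0 -1 30;0 0 0 -3 0 -1 30")

```text
time_s: 18.45
position: [0.4146, -0.0849, 0.0091]
tcp_rot: [0.998, -0.067, -0.0, 0.0]
ft_force: [-2.0, -1.1, -4.2]
grip_width: 0.0411
```

```bash
python3 snap.py wrist w20; python3 snap.py scene s20; python3 snap.py top t20
python3 - <<'E'
from h import *
cv2.imwrite("pics/w20a.png",cv2.resize(load("w20")["image"][0:160,260:580],(800,400),interpolation=cv2.INTER_CUBIC))
cv2.imwrite("pics/s20a.png",cv2.resize(load("s20")["image"][170:270,270:400],(780,600),interpolation=cv2.INTER_CUBIC))
cv2.imwrite("pics/t20a.png",cv2.resize(load("t20")["image"][140:290,230:440],(800,571),interpolation=cv2.INTER_CUBIC))
E
```

```text
18.45 [ 0.4146 -0.0849  0.0091] [ 0.9911 -0.1333 -0.0003] [ 0.9978 -0.0668 -0.0002  0.    ] 0.04113600058353081 [-1.9801 -1.1318 -4.2267]
18.5 [ 0.4146 -0.0849  0.0091] [ 0.9911 -0.1332 -0.0003] [ 0.9978 -0.0668 -0.0002  0.    ] 0.041549018130156615 [-2.7347 -0.6892 -3.067 ]
18.55 [ 0.4146 -0.0849  0.0091] [ 0.9911 -0.1333 -0.0002] [ 0.9978 -0.0668 -0.0001  0.    ] 0.04163438375533389 [-2.3732 -0.9743 -4.2009]
```

View pics/w20a.png

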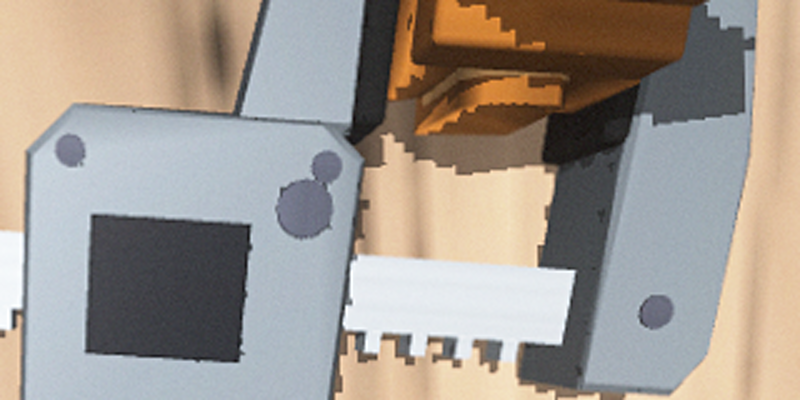

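View pics/s20a.png

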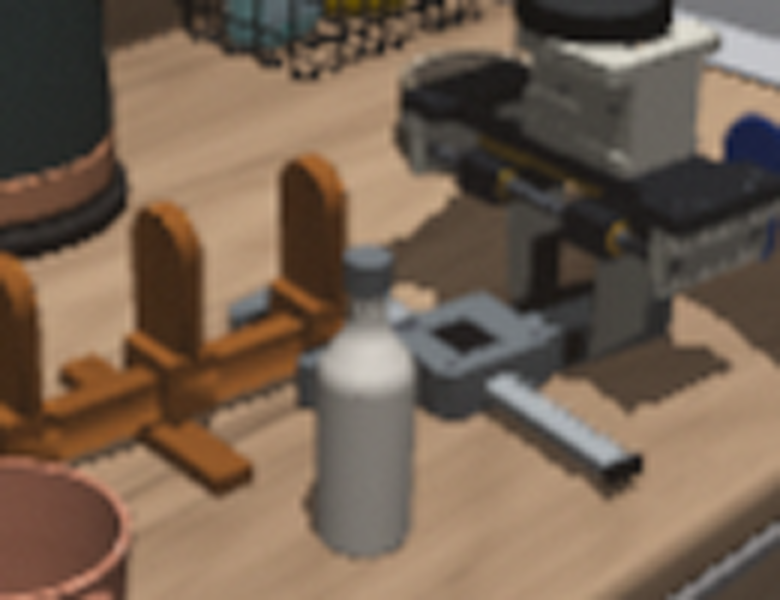

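View pics/t20a.png

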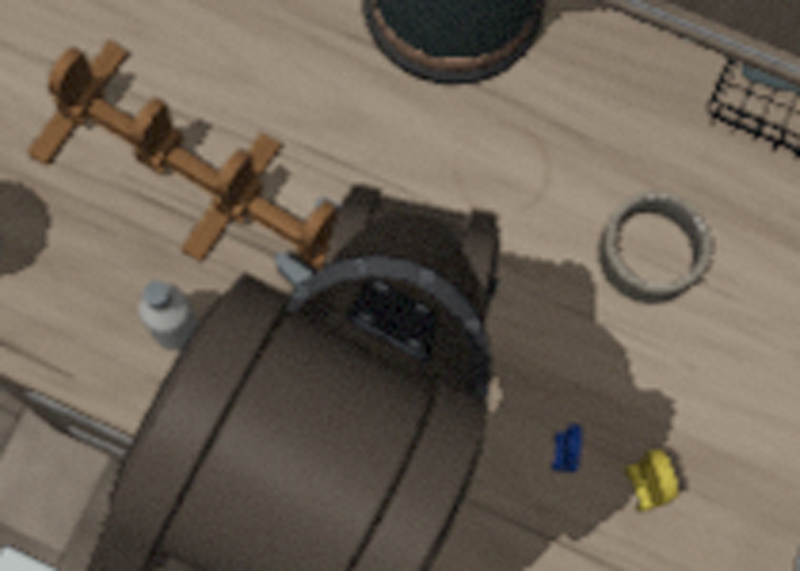

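Emit:
play_rows(motion="0 0 0 0 0 0.5 30;0 0 0 0 0 0.5 30;0 0 0 0 0 0.5 30;0 0 0 0 0 0.5 30;0 0 0 0 0 0.5 30;0 0 0 0 0 0.5 30;0 0 0 0 0 0.5 30;0 0 0 0 0 0.5 30")

```text
time_s: 19.27
position: [0.4147, -0.0849, 0.0087]
tcp_rot: [0.998, -0.067, 0.0, 0.0]
ft_force: [-1.9, -0.7, -3.1]
grip_width: 0.0414
```

```bash
python3 snap.py wrist w21
python3 - <<'E'
from h import *
np.set_printoptions(precision=4,suppress=True)
f=load("w21"); im=f["image"]
cv2.imwrite("pics/w21a.png",cv2.resize(im[0:100,360:560],(800,400),interpolation=cv2.INTER_CUBIC))
t0=load("top0"); t1=load("t20"); s0=load("scene0"); s1=load("s20")
# bystander movement: template match between first and last views
for n,A,B,(x,y,w,h) in [("bottle",t0,t1,(264,212,18,20)),("mug",s0,s1,(245,248,52,58)),("tape",t0,t1,(385,188,36,36))]:
    r=cv2.matchTemplate(B["image"],A["image"][y:y+h,x:x+w],cv2.TM_CCOEFF_NORMED); _,v,_,l=cv2.minMaxLoc(r); print(n,v,l,(x,y))
E
```

```text
19.2667 [ 0.4147 -0.0849  0.0087] [ 0.9911 -0.1332  0.0001] [ 0.9978 -0.0668  0.      0.    ] 0.041366508399992 [-1.9387 -0.7167 -3.1426]
bottle 0.9466478824615479 (264, 212) (264, 212)
mug 0.9991905093193054 (245, 248) (245, 248)
tape 0.9722946882247925 (385, 188) (385, 188)
```

View pics/w21a.png

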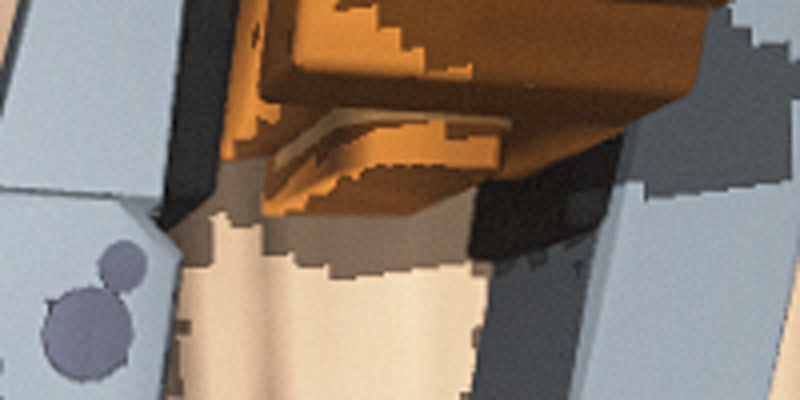

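Both pads lie flat against the foot, the rail's pale edge sits right under the slot roof, and everything is steady. I'll hand in.

Run:
```python
from workcell import sensors, bot
s=sensors.sense(); print(s["time_s"],s["grip_width"],s["ft_force"])
print(bot.hand_in())
```

```text
19.3167 0.041257162186557415 [-2.38992558 -0.05067607 -2.93221802]
the job is handed in; nothing more can be done
None
```

I hung the loose brown divider on the rail's pale patch and nipped its foot in the clamp with three squeezes. The job was handed in at 19.3 s, still holding the last squeeze with the grip set to 20 N. The hand-in gives no verdict, and the jaw forces can't be measured directly.

**What the last checks showed:**
- **Jaws:** the fingers stalled at about 41.4 mm, short of the 36 mm stop, so the trigger was at about 0.27 rad. Both pads looked flat against the foot in the wrist picture. By the stated rule, a 20 N grip gives about 18 N at the jaws.
- **Divider:** it looked upright, seated and in line with its neighbours in the last scene picture, with nothing touching it.
- **Bystanders:** the bottle, mug and tape matched their first pictures with no shift in pixels.

**What went less smoothly:**
- **First grasp:** I lifted before the fingers had closed, so they held only the top of the paddle. I set the divider back down and took it again lower.
- **Pressing home:** the rail's free end gave about 2 mm at 10 N because the light rack was tipping. I backed off before letting go.
- **Pumping:** the clamp ended turned by about 3°. About 2 N of sideways push and 3 N of vertical pull on the arm remained at the end.

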